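Snap the retaining clip onto the slide spinner's spindle with the fork tool

TASK

Lock the slide carrier of the little slide spinner: take the fork tool from its rest and, with its two prongs against the shoulders of the split steel clip, push the clip along the guide channel onto the spindle's groove until it snaps in, then press it firmly against the spindle for half a second with about 10 N (under 6 N proves nothing, over 18 N bends it). Keep the gripper itself off the clip and do not lean the tool hard on the spinner. Then lay the fork tool back in its rest the way it lay, let go, and leave the other things on the table where they are.

Things in the scene. Friction and masses are not known exactly. Their poses are not given: they have to be found in the camera images.
- spinner: Slide spinner, fixed: white round base 112 mm across, 36 mm tall, under an aluminium carrier bar, 56 mm wide, x = -65 to +97 mm. Origin on the table under the vertical spindle; +x runs from the guide channel (near arm) along the bar to the glass slide. Channel floor 44 mm above the table; low rails (5 mm over the floor, inner faces at y = +-22.5 mm) flank it from x = -63 to -16 mm. Nothing turns.
- groove (a point): On the spindle's vertical axis, mid height of its clip groove, 5.5 mm above the channel floor. The groove lies right above the floor: neck 14 mm across, 11 mm high, under a head 20 mm across whose top is 67 mm above the table. Axes as spinner.
- clip: Split steel clip, loose, flat in the channel, mouth (+x) to the spindle; 38 mm wide, 8 mm thick. Origin on its underside where the spindle axis sits when home. Two sprung jaws reach to x = +10.5 mm; their round lips, 7.4 mm apart, must spread to 14 mm. The push peaks at 6 to 9 N about 12 mm before home, fades as the lips pass, then meets a hard stop at home; press there with about 10 N.
- clip_back (a point): Middle of the clip's back, at x = -12.7 mm in its frame, 4 mm above its underside. To both sides (8.5 to 19 mm from the middle) lie the flat shoulders that the prongs push; between them a tail 17 mm wide reaches 11.3 mm further back.
- jaw_left (a joint): Sprung jaw of the clip on its +y side, rad: 0 relaxed, grows as it spreads. About 0.2 when the lips pass the widest part of the groove, near 0 again once snapped in.
- jaw_right (a joint): The same for the jaw on the clip's -y side.
- fork_tool: Fork tool, loose, about 115 g. Origin on its axis at the place to grip; +x to the prongs. Black handle 18 mm wide, 20 mm tall, from x = -70 to +25 mm; steel tube 9 mm thick; flat fork head 36 mm wide, 6 mm thick, its mid-plane 6 mm below the axis. It is clamped at a different reach each time: the prong ends lie from x = 80 to 116 mm. Starts in the rest, axis 36 mm above the table.
- tool_rest: Grey tool rest, fixed: base plate 130x60x8 mm, two open-topped saddles 10 mm thick, a wide one at x = -45 mm for the handle, a narrow one at x = +40 mm for the tube, cheeks to about 45 mm above the table. Origin on the table in the middle; +x the way the prongs point. Seated, the tool's axis is 36 mm up, its origin up to 6 mm either way along x. Finger room from x = -38 to +33 mm.
- amber_bottle: Bystander: small amber bottle with black screw cap, 29 mm across, 61 mm tall, loose; origin at the centre of its underside.
- eraser: Bystander: rubber eraser in a card sleeve, 20x45x12 mm, loose; origin at the centre of its underside.
- forceps: Bystander: thin steel forceps lying flat, 7x110x8 mm, loose; origin at the centre of its underside.
- card_tube: Bystander: white cardboard tube lying on its side, 96 mm long, 37 mm across, loose; origin at its underside.
- collar (a point): Clamp collar at the end of the tool's tube, on its axis, 50 mm ahead of its origin. Ahead of it the fork head: two prongs 18.5 mm long and 6 mm wide with 23 mm between them, so they pass either side of the clip's tail; the crossbar behind them is 8 mm deep. No reading gives the prong ends: find them by look or by feel.

How it is judged:
On the way, in this order (a step that is already met when the one before it is completed fails the run):
1. the fork tool is lifted out of its rest (z of fork_tool in the frame of tool_rest above 0.065 m), for 0.2 s.
2. the clip is snapped into the groove and pressed home by the fork tool with at least 6 N (horizontal distance between clip and groove below 0.002 m and value of joint each of jaw_left, jaw_right below 0.08 rad and contact force between fork_tool and clip above 6 N), for 0.2 s.
At the end, for the whole second after the job is handed in: The clip lies flat in the groove within 2 mm of the spindle axis, both jaws closed (under 0.08 rad), at rest; the fork tool lies in both saddles of its rest, prongs at the narrow-saddle end, within 18 mm lengthways and 0.12 rad of the rest's line, released, at rest (horizontal distance between clip and groove below 0.002 m and z of clip in the frame of groove between -0.0075 and 0 m and angle between clip's own z axis and vertical below 0.15 rad and value of joint each of jaw_left, jaw_right below 0.08 rad and linear speed of each of clip, fork_tool below 0.01 m/s and x of fork_tool in the frame of tool_rest between -0.018 and 0.018 m and y of fork_tool in the frame of tool_rest between -0.006 and 0.006 m and z of fork_tool in the frame of tool_rest below 0.04 m and x of collar in the frame of tool_rest above 0.02 m and angle between the x axis of fork_tool and the x axis of tool_rest, either way round below 0.12 rad); the robot touches nothing.
It fails at once if the fork tool pushes the clip with more than 18 N (rammed) (contact force between fork_tool and clip above 18 N).
It fails at once if the fork tool is pressed on the spinner with more than 20 N (contact force between fork_tool and spinner above 20 N).
It fails at once if the gripper or arm touches the clip (contact force between any of the fingers, the arm and clip above 0.5 N).
It fails at once if a bystander is pushed more than 30 mm from its place (distance of any of amber_bottle, eraser, forceps, card_tube from where it was at the start of the episode above 0.03 m).
It also fails if it takes over 61 s, if anything falls off the work surface, if the arm or the gripper's body presses on something with over 40 N, if the wrist force passes 120 N, or if a joint passes its speed limit or range.

ROBOT

A 7-joint arm with a two-finger parallel gripper is mounted at the origin on a cart in front of the work surface, level with it; the furniture and walls round the work are solid. World frame = base frame: x ahead of the robot, y to its left, z up, the work surface at z = 0. Lengths are in m, angles in rad, forces in N, time in s.
With the tool pointing down it reaches from about 0.4 to 0.9 m from the base axis. Payload 5.6 kg.
Tool frame: the origin (TCP) lies on the centre line of the jaws, within the pads' length; the fingertips stand 14 mm ahead of it and the grasp point (between the pads) lies 5 mm behind it; z points along the fingers, x is the direction in which the jaws open and shut, and the axes are right-handed (so a half turn about z gives the same grasp; the last joint's range is limited). The gripper opens to 92 mm and grips with 3 to 60 N. Pads are 20 mm wide; open, the fingers measure 128 mm over their backs; the gripper's body (75 mm by 189 mm) begins 69 mm behind the grasp point.
Start: joints at [1.063, 0.468, -0.012, 1.603, 0.006, 1.071, -0.056], TCP at [0.291, -0.581, 0.229] pointing down, gripper open.
Joint ranges: [-2.53, 2.53], [-0.31, 2.02], [-1.57, 1.55], [0.28, 2.44], [-1.29, 4.43], [0.15, 1.84], [-2.92, 2.92]. Speed limits (rad/s): [2.57, 2.57, 3.14, 3.14, 3.14, 3.14, 3.14].

INTERFACE

Orientations are given as a unit quaternion [w, x, y, z].
In Python, from workcell import r, capture, camera_info, finish_job gives the robot as it stands. The module is installed in compiled form; this text tells all that it offers.
- The arm moves only by the tool arm_command, never from a script. Its argument "moves" is a list that holds one entry, the list of rows, each a list of 7 numbers: the gripper's target within -1 to 1 (shut at 1, half-way at 0, fully open at -1), then the shift along the tool's x, y, z normalised to -1 to 1, where 1 is 12 cm, then the turn, a rotation vector about the tool's x, y, z normalised to -1 to 1, where 1 is 0.15 rad. In form: [[[grip, tx, ty, tz, rx, ry, rz], ...]]. A call has 1 to 5 rows; each row shifts and turns the commanded pose from where the row before left it, along the tool's axes as they then stand; what a row does not reach is not made up. A row lasts 1/10 s, in which the tool goes at most 50 mm and 8.59 degrees, less where a joint would pass 70% of its speed; a pose out of reach is approached as far as the arm can. A call with a number of a shift or a turn outside -1 to 1 is refused whole. A call with a gripper value outside its range is refused whole. The fingers move at their own pace and stop on an object; "force" is the grip in N (left out, the last holds). Time passes only in rows, so rows that do not move let the fingers close. It gives the time, the measured TCP pose, the force and the opening at its end, in the units of the state.
- r.observe(): the state, without advancing time (a new reading comes with each control period).
- capture(name): name is "scene" or "top"; returns (picture, depth): 384x512x3 uint8, red, green, blue; 384x512 float32, m along the optical axis (not along the pixel's ray), 0 where there is no reading.
- camera_info(name): a dict with "fov_y" (degrees; the focal length in pixels is half the picture's height over the tangent of half this angle, whatever the lens; pixels are square), "cx", "cy" (the principal point, pixels), "rvec" (rotation vector, rad) and "tvec" (3), from world to camera coordinates, as OpenCV has them. Camera axes: x right, y down, z forward; pixel columns grow to the right and rows downward; lengths in m; the calibration is good to about 2 mm. A picture is of the moment at which its call begins. camera_info takes no time and is no camera call.
- finish_job(): hands the job in, once; it reports no verdict.
The state is a dict: "time_s": time; "joint_pos": joint angles; "qd": joint speeds; "joint_efforts": joint torques, N m; "ee_pos": TCP position; "tool_rot": TCP orientation; "contact_force": force on the tool from outside, world axes, zero at the start; "wrist_torque": the same for the moment, N m; "finger_gap": opening from 0.0 (shut) to 1.0 (fully open).
Only numpy, scipy, OpenCV 4.12 (cv2) and the standard library are available. Lean on these libraries where they do the work, as an engineer would, in place of code of your own. Each camera call takes 0.05 s, during which the arm holds its last target.

## Working session

There is one attempt and no reset: what is moved stays moved. The work goes in short steps, Python scripts to look and compute and a tool call to move; the robot and the scene stay as the last step left them, time stands still between calls to the robot, and variables do not carry over. Pictures are saved under pics/ and viewed, and the job is handed in when it is done.

Besides the shell and the picture viewer there is one more tool, called after ">>>" as a command line: name --argument value ..., lists and objects as JSON in quotes. arm_command: Moves the arm, as the interface text tells. Its arguments: {"type":"object","properties":{"moves":{"type":"array"},"force":{"type":"number"}},"required":["moves"]}

```bash
mkdir -p pics; python3 - <<'E'
from workcell import r,capture,camera_info
import cv2,numpy as np
print(r.observe())
for n in("scene","top"):
    p,d=capture(n); cv2.imwrite(f"pics/{n}0.png",p[:,:,::-1]); np.savez(f"{n}0.npz",p=p,d=d)
    print(n,camera_info(n))
E
```

```text
{'time_s': 0.0, 'joint_pos': array([ 1.06301063,  0.46838989, -0.01158135,  1.60362725,  0.00598998,
        1.07139086, -0.05629059]), 'qd': array([ 0.00094571,  0.00064056, -0.00039948,  0.00141041,  0.00024814,
        0.00051213, -0.00263675]), 'joint_efforts': array([ 1.51382519e-04, -5.20572889e+01, -1.18884697e-02, -2.43748838e+01,
       -5.65827813e-02,  1.73474243e-02,  1.64035291e-04]), 'ee_pos': array([ 0.29102754, -0.58057968,  0.22763056]), 'tool_rot': array([-4.13376799e-04,  8.50928876e-01, -5.25280168e-01, -7.88753040e-04]), 'contact_force': array([ 0.75720231, -0.32854394,  0.16369319]), 'wrist_torque': array([-0.04716796, -0.00812972,  0.00706077]), 'finger_gap': 1.0022608906510762}
scene {'fov_y': 43.872769732421844, 'cx': 257.95073124081495, 'cy': 181.91648108485285, 'rvec': array([ 0.99444846, -2.07961943,  1.33133689]), 'tvec': array([0.32779436, 0.21577856, 0.65808772])}
top {'fov_y': 45.37411042321777, 'cx': 250.6522129814904, 'cy': 186.81185658821568, 'rvec': array([ 2.00863825, -2.20993719,  0.23340999]), 'tvec': array([0.03814532, 0.51559556, 0.90177004])}
```

View pics/scene0.png

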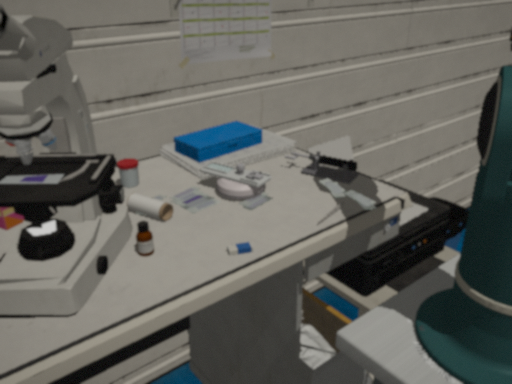

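View pics/top0.png

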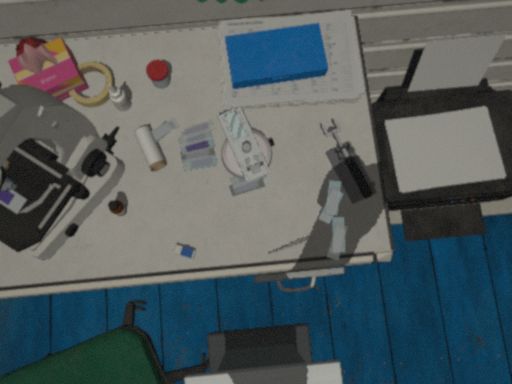

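```bash
cat > h.py <<'E'
import cv2,numpy as np
from workcell import r,capture,camera_info
from scipy.spatial.transform import Rotation as R
def cam(n):
    c=camera_info(n); f=192/np.tan(np.radians(c['fov_y']/2))
    return f,c['cx'],c['cy'],R.from_rotvec(c['rvec']).as_matrix(),np.array(c['tvec'])
def proj(n,P):
    f,cx,cy,M,t=cam(n); q=np.atleast_2d(P)@M.T+t
    return np.c_[f*q[:,0]/q[:,2]+cx,f*q[:,1]/q[:,2]+cy]
def atz(n,uv,z):
    f,cx,cy,M,t=cam(n); uv=np.atleast_2d(uv).astype(float)
    d=np.c_[(uv[:,0]-cx)/f,(uv[:,1]-cy)/f,np.ones(len(uv))]@M; o=-M.T@t
    return o+d*((np.broadcast_to(z,len(uv))-o[2])/d[:,2])[:,None]
def cloud(n,d):
    f,cx,cy,M,t=cam(n); v,u=np.mgrid[:384,:512]
    P=np.stack([(u-cx)/f*d,(v-cy)/f*d,d],-1)
    return (P-t)@M
def crop(p,x0,y0,x1,y1,s,fn,gain=1.8):
    c=cv2.resize(p[y0:y1,x0:x1,::-1],None,fx=s,fy=s,interpolation=cv2.INTER_CUBIC)
    c=np.clip(c.astype(float)*gain,0,255).astype(np.uint8)
    for x in range((x0+9)//10*10,x1,10):
        cv2.putText(c,str(x),((x-x0)*s,10),0,.35,(0,255,255)); cv2.line(c,((x-x0)*s,12),((x-x0)*s,18),(0,255,255))
    for y in range((y0+9)//10*10,y1,10):
        cv2.putText(c,str(y),(0,(y-y0)*s+4),0,.35,(0,255,255))
    cv2.imwrite(fn,c)
E
python3 - <<'E'
from h import *
a=np.load('top0.npz');b=np.load('scene0.npz')
crop(a['p'],205,100,285,200,6,'pics/t_spin.png')
crop(a['p'],310,110,390,200,6,'pics/t_tool.png')
crop(b['p'],200,140,290,215,8,'pics/s_spin.png')
crop(b['p'],275,135,415,235,5,'pics/s_tool.png')
for n,q in(('top',a),('scene',b)):
    f,cx,cy,M,t=cam(n);print(n,f,-M.T@t)
C=cloud('top',a['d'])
for u,v in[(240,135),(350,165),(150,145),(117,205),(187,252),(255,60),(300,230),(228,170)]:print(u,v,C[v,u].round(4))
E
```

```text
top 459.28221153396004 [0.31459682 0.00489568 0.99070072]
scene 476.739969050202 [-0.19573157  0.57088917  0.47208441]
240 135 [0.6342 0.0008 0.0483]
350 165 [ 0.5465 -0.2264  0.0439]
150 145 [0.6342 0.1971 0.0369]
117 205 [0.5052 0.2679 0.0545]
187 252 [0.3988 0.136  0.0094]
255 60 [ 0.7961 -0.0473  0.0672]
300 230 [ 0.4234 -0.1091  0.0008]
228 170 [0.5681 0.034  0.0143]
```

View pics/t_spin.png

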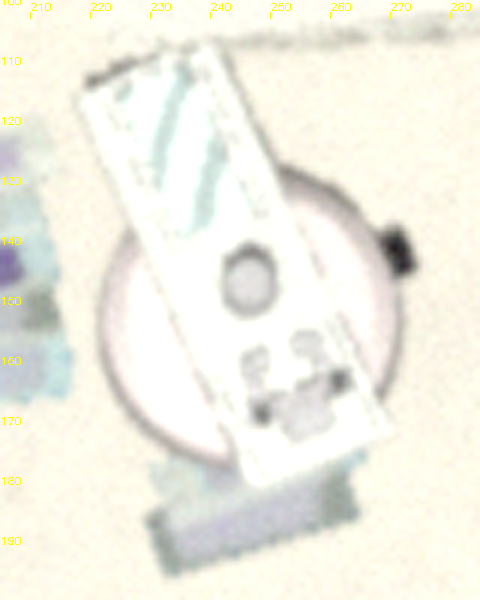

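View pics/t_tool.png

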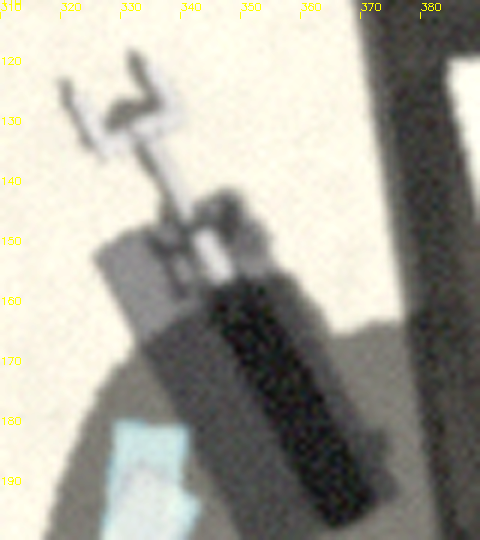

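View pics/s_spin.png

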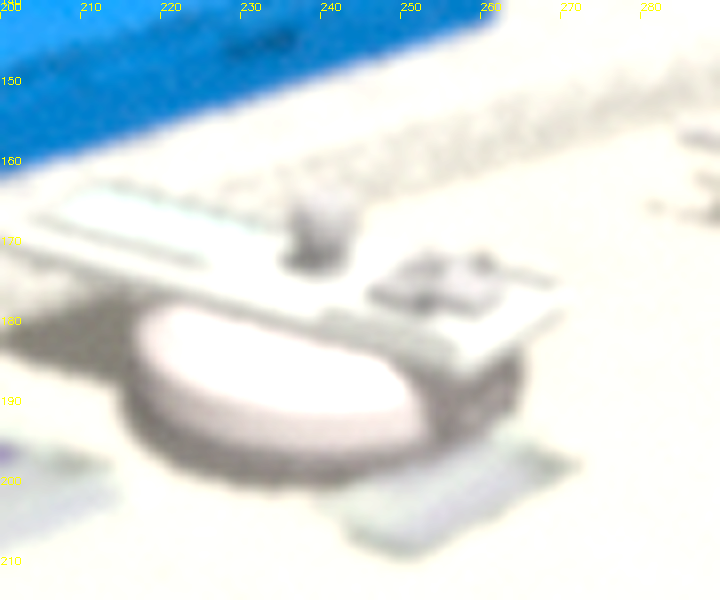

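View pics/s_tool.png

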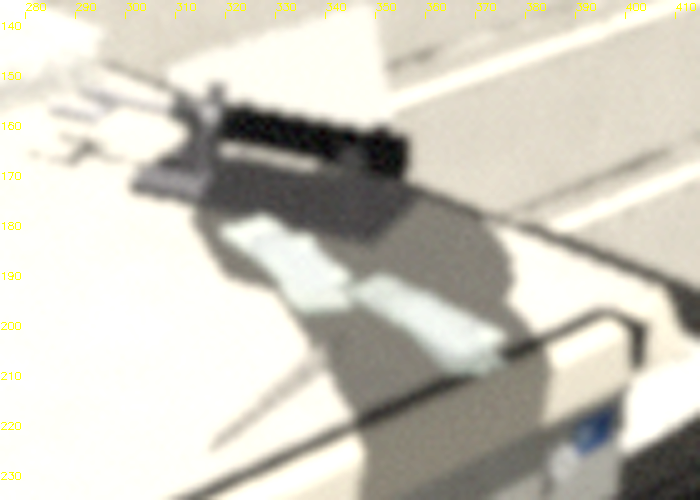

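```bash
python3 - <<'E'
from h import *
from scipy.optimize import least_squares
print(atz('top',[(218.3,116.7),(240,106.7),(245.8,180.3),(270,171.3)],.044).round(4))
print(atz('top',[(246.5,147.2)],.067).round(4))
a=np.load('top0.npz');b=np.load('scene0.npz')
C=cloud('top',a['d'])
# depth-based masks
z=C[...,2]; 
for nm,(x0,y0,x1,y1),lo,hi in [('head',(235,135,260,160),.058,.075),('bar',(205,100,285,185),.040,.056),('clip',(243,150,268,178),.0485,.06)]:
    m=np.zeros(z.shape,bool); m[y0:y1,x0:x1]=1; m&=(z>lo)&(z<hi); P=C[m]; print(nm,m.sum(),P.mean(0).round(4),np.median(P,0).round(4))
    if nm=='bar':
        # local min area rect
        rc=cv2.minAreaRect((P[:,:2]*1000).astype(np.float32));print(rc)
m=np.zeros(z.shape,bool); m[100:205,305:395]=1; m&=(z>.033)&(z<.06);P=C[m];print('tool',m.sum(),P.mean(0));rc=cv2.minAreaRect((P[:,:2]*1000).astype(np.float32));print(rc)
g=lambda p,x0,y0,x1,y1,s,fn,gain:crop(p,x0,y0,x1,y1,s,fn,gain)
g(a['p'],205,100,285,200,6,'pics/t_spin2.png',1.15)
g(a['p'],236,135,276,185,12,'pics/t_clip.png',1.2)
E
```

```text
[[ 0.6819  0.0441  0.044 ]
 [ 0.7005 -0.0051  0.044 ]
 [ 0.5344 -0.0024  0.044 ]
 [ 0.549  -0.0554  0.044 ]]
[[ 0.5998 -0.0103  0.067 ]]
head 72 [ 0.6011 -0.0092  0.0658] [ 0.601  -0.0092  0.0664]
bar 1793 [ 0.6159 -0.0043  0.0457] [ 0.6184 -0.0038  0.0451]
((617.333740234375, -4.820392608642578), (162.8977813720703, 60.24747085571289), 16.779224395751953)
clip 175 [ 0.5653 -0.0232  0.0518] [ 0.5634 -0.0242  0.0515]
tool 670 [ 0.54159262 -0.23346711  0.04272473]
((563.3321533203125, -229.1063995361328), (183.0655975341797, 44.91160202026367), 18.20323944091797)
```

View pics/t_spin2.png

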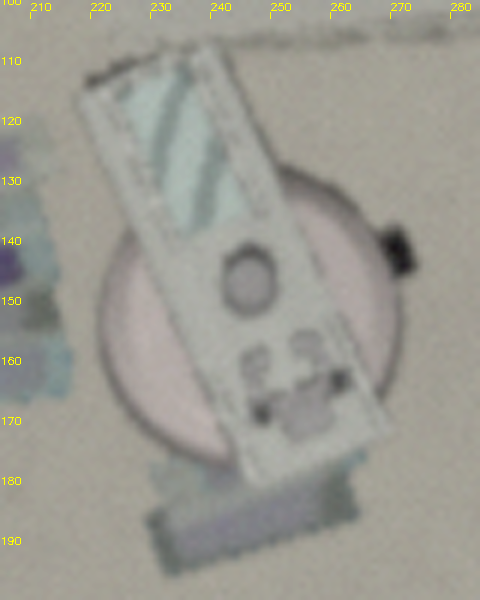

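View pics/t_clip.png

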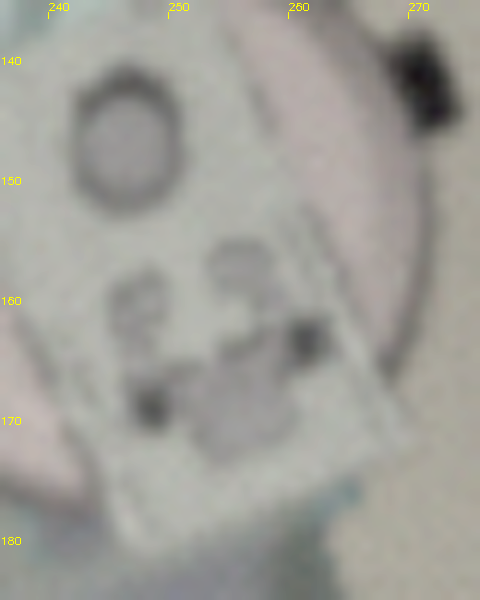

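```bash
cat > ov.py <<'E'
from h import *
def fr(x,y,yaw,L):
    L=np.atleast_2d(L).astype(float);c,s=np.cos(yaw),np.sin(yaw)
    return np.c_[x+c*L[:,0]-s*L[:,1],y+s*L[:,0]+c*L[:,1],L[:,2]]
def rect(x0,x1,y0,y1,z): return [(x0,y0,z),(x1,y0,z),(x1,y1,z),(x0,y1,z),(x0,y0,z)]
def circ(rad,z): 
    t=np.linspace(0,2*np.pi,40); return np.c_[rad*np.cos(t),rad*np.sin(t),t*0+z]
def overlay(n,p,box,s,fn,polys,gain=1.2):
    x0,y0,x1,y1=box; c=cv2.resize(p[y0:y1,x0:x1,::-1],None,fx=s,fy=s,interpolation=cv2.INTER_CUBIC)
    c=np.clip(c*gain,0,255).astype(np.uint8)
    for P,col in polys:
        q=((proj(n,P)-[x0,y0]+.5)*s).astype(np.int32); cv2.polylines(c,[q.reshape(-1,1,2)],False,col,1)
    cv2.imwrite(fn,c)
def spin(x,y,w): return [(fr(x,y,w,l),c) for l,c in [(rect(-.065,.097,-.028,.028,.044),(0,0,255)),(circ(.010,.067),(0,255,0)),(circ(.056,.036),(255,0,255)),(rect(-.063,-.016,-.0225,.0225,.049),(255,255,0))]]
def clip(x,y,w,z=.044): return [(fr(x,y,w,[(.0105,.019,z+.008),(-.0127,.019,z+.008),(-.0127,.0085,z+.008),(-.024,.0085,z+.008),(-.024,-.0085,z+.008),(-.0127,-.0085,z+.008),(-.0127,-.019,z+.008),(.0105,-.019,z+.008)]),(0,165,255)),(fr(x,y,w,[(.0105,-.0037,z+.008),(.0105,.0037,z+.008)]),(0,165,255))]
def tool(x,y,w,R,z=.036): 
    h=z-.006
    return [(fr(x,y,w,l),c) for l,c in [(rect(-.07,.025,-.009,.009,z+.01),(0,0,255)),([(0,0,z+.01),(.05,0,z+.0045)],(0,255,0)),
     ([(R-.0265,-.018,h+.003),(R,-.018,h+.003),(R,-.012,h+.003),(R-.0185,-.0115,h+.003),(R-.0185,.0115,h+.003),(R,.012,h+.003),(R,.018,h+.003),(R-.0265,.018,h+.003),(R-.0265,-.018,h+.003)],(0,255,255))]]
def rest(x,y,w): return [(fr(x,y,w,rect(-.065,.065,-.03,.03,.008)),(255,0,255)),(fr(x,y,w,rect(-.05,-.04,-.02,.02,.045)),(255,255,0)),(fr(x,y,w,rect(.035,.045,-.02,.02,.045)),(255,255,0))]
E
python3 - <<'E'
from ov import *
a=np.load('top0.npz');b=np.load('scene0.npz')
print('handle',atz('top',[(364.2,198),(372.5,193.3),(345,161.3),(353.7,155.8)],.046).round(4))
print('prong',atz('top',[(320,123.3),(332,118.7)],.033).round(4))
print('clip',atz('top',[(256,172.5),(251,155),(248,170),(262,165)],.052).round(4))
w=np.radians(17.5)
S=spin(.6005,-.010,w); K=clip(.5625,-.0235,w)
T=tool(.543,-.2265,np.radians(25),.1)
overlay('top',a['p'],(205,100,285,200),6,'pics/o1.png',S+K)
overlay('scene',b['p'],(200,140,290,215),8,'pics/o2.png',S+K)
E
```

```text
handle [[ 0.4724 -0.2455  0.046 ]
 [ 0.4806 -0.2642  0.046 ]
 [ 0.555  -0.2165  0.046 ]
 [ 0.5653 -0.2366  0.046 ]]
prong [[ 0.6494 -0.1768  0.033 ]
 [ 0.6574 -0.2045  0.033 ]]
clip [[ 0.5472 -0.0253  0.052 ]
 [ 0.5863 -0.0185  0.052 ]
 [ 0.5542 -0.0091  0.052 ]
 [ 0.5623 -0.0395  0.052 ]]
```

View pics/o1.png

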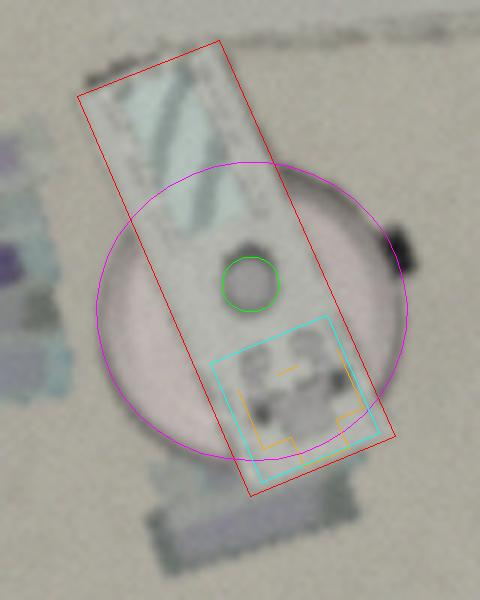

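View pics/o2.png

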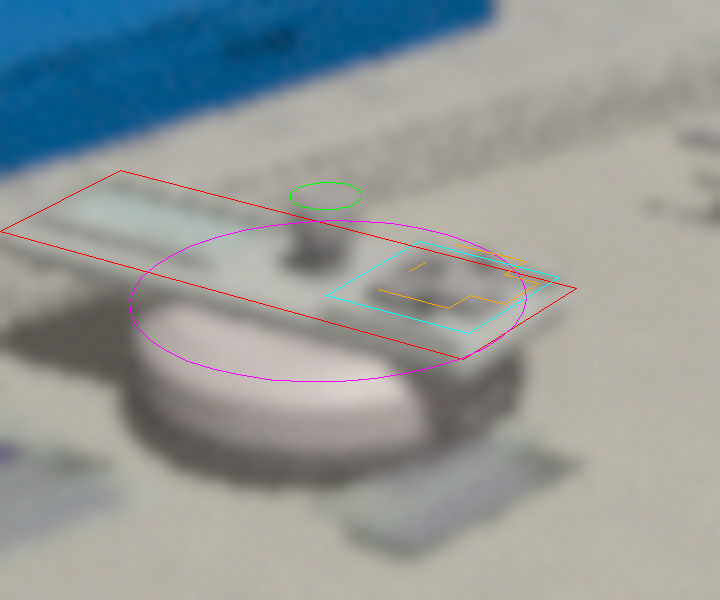

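```bash
python3 - <<'E'
from ov import *
a=np.load('top0.npz');b=np.load('scene0.npz')
print('clip',atz('top',[(257.4,172.0),(251.4,156),(254.95,166.35)],.052).round(4))
w=np.radians(17.5)
S=spin(.600,-.0095,w); K=clip(.5675,-.020,w)
w2=np.radians(19.5)
T=tool(.5395,-.2332,w2,.117)+rest(.5395,-.2332,w2)
overlay('top',a['p'],(205,100,285,200),6,'pics/o1.png',S+K)
overlay('top',a['p'],(310,110,390,210),6,'pics/o3.png',T)
overlay('scene',b['p'],(275,135,415,235),5,'pics/o4.png',T)
E
```

```text
clip [[ 0.548  -0.0284  0.052 ]
 [ 0.5841 -0.0191  0.052 ]
 [ 0.5608 -0.0244  0.052 ]]
```

View pics/o1.png

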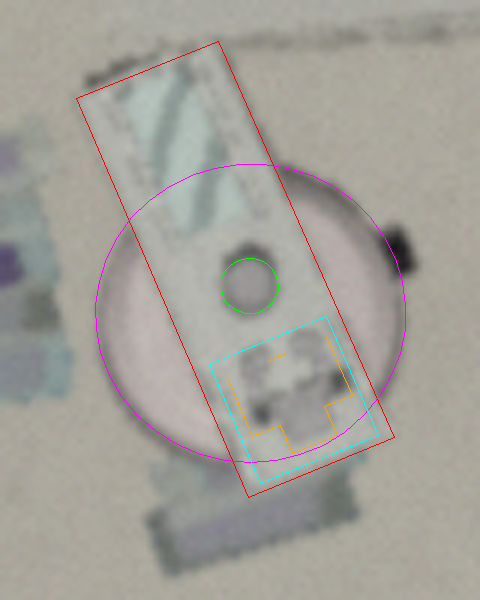

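View pics/o3.png

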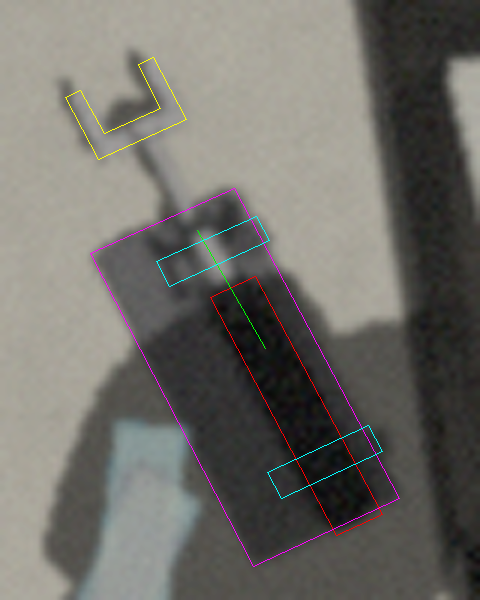

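View pics/o4.png

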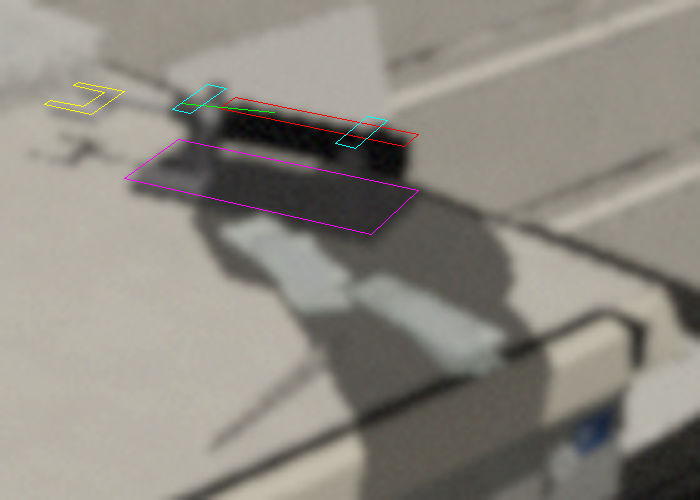

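```bash
cat > go.py <<'E'
from h import *
def state(o=None):
    o=o or r.observe(); q=o['tool_rot']; M=R.from_quat([q[1],q[2],q[3],q[0]]); return o,np.array(o['ee_pos']),M
def tgt(yaw):
    # fork dir at yaw = -y_tool ; z down
    c,s=np.cos(yaw),np.sin(yaw); y=-np.array([c,s,0]); z=np.array([0,0,-1.]); x=np.cross(y,z)
    return R.from_matrix(np.c_[x,y,z])
def plan(p,yawdeg,n=None):
    o,e,M=state(); T=tgt(np.radians(yawdeg)); d=M.inv().apply(np.array(p)-e); rv=(M.inv()*T).as_rotvec()
    k=n or max(int(np.ceil(np.linalg.norm(d)/.045)),int(np.ceil(np.linalg.norm(rv)/.14)),1)
    print('t',round(o['time_s'],2),'ee',e.round(4),'yaw',np.degrees(np.arctan2(*(-M.as_matrix()[:2,1])[::-1])).round(2),'z',M.as_matrix()[:,2].round(4),'F',np.round(o['contact_force'],2),'gap',round(o['finger_gap'],4))
    print('rows',k,'per row shift',(d/.12/k).round(4),'rot',(rv/.15/k).round(4),'total mm',(d*1000).round(2))
E
python3 -c "
from go import *
plan((.52,-.235,.18),19.5)"
```

```text
t 0.1 ee [ 0.2911 -0.5806  0.2277] yaw 26.63 z [-8.0e-04  1.4e-03 -1.0e+00] F [-0.39  0.75  0.25] gap 0.9995
rows 10 per row shift [-0.1719 -0.2996  0.04  ] rot [0.0001 0.0011 0.0829] total mm [-206.3  -359.55   48.01]
```

>>> arm_command --moves '[[[-1, -0.172, -0.3, 0.04, 0, 0, 0], [-1, -0.172, -0.3, 0.04, 0, 0, 0], [-1, -0.172, -0.3, 0.04, 0, 0, 0], [-1, -0.172, -0.3, 0.04, 0, 0, 0], [-1, -0.172, -0.3, 0.04, 0, 0, 0]]]'

```text
time_s: 0.6
ee_pos: [0.4065, -0.4065, 0.2041]
tool_rot: [-0.0, 0.851, -0.525, -0.0]
contact_force: [-0.3, 0.3, 0.2]
finger_gap: 1.0
```

>>> arm_command --moves '[[[-1, -0.172, -0.3, 0.04, 0, 0, 0], [-1, -0.172, -0.3, 0.04, 0, 0, 0], [-1, -0.172, -0.3, 0.04, 0, 0, 0], [-1, -0.172, -0.3, 0.04, 0, 0, 0], [-1, -0.172, -0.3, 0.04, 0, 0, 0]]]'

```text
time_s: 1.1
ee_pos: [0.5211, -0.2337, 0.1801]
tool_rot: [0.0, 0.851, -0.525, -0.0]
contact_force: [0.3, -0.8, 0.4]
finger_gap: 0.999
```

>>> arm_command --moves '[[[-1, 0, 0, 0, 0, 0, 0.83], [-1, 0, 0, 0, 0, 0, 0], [-1, 0, 0, 0, 0, 0, 0]]]'

```text
time_s: 1.4
ee_pos: [0.5201, -0.2359, 0.1803]
tool_rot: [0.0, 0.817, -0.576, -0.0]
contact_force: [0.1, 0.8, 0.6]
finger_gap: 0.997
```

```bash
python3 - <<'E'
from go import *
plan((.52,-.235,.18),19.5)
o,e,M=state()
for n in('top','scene'):
    p,d=capture(n); np.savez(f'{n}1.npz',p=p,d=d)
    # finger tip corners: predicted points
    L=np.array([[x,y,.014] for x in(-.046,.046) for y in(-.01,.01)]+[[-.064,-.01,.014],[.064,.01,.014]])
    q=proj(n,M.apply(L)+e);print(n,q.round(1).tolist())
    c=p.copy()
    c0=q.mean(0).astype(int); 
    x0,y0=max(c0[0]-55,0),max(c0[1]-45,0)
    for u,v in q: pass
    img=np.ascontiguousarray(c[:,:,::-1][y0:y0+90,x0:x0+110]); img=cv2.resize(img,None,fx=6,fy=6,interpolation=cv2.INTER_CUBIC); img=np.clip(img*1.5,0,255).astype(np.uint8)
    for u,v in q: cv2.circle(img,(int((u-x0+.5)*6),int((v-y0+.5)*6)),3,(0,0,255),1)
    cv2.imwrite(f'pics/{n}1.png',img); print(x0,y0)
E
```

```text
t 1.4 ee [ 0.5201 -0.2359  0.1803] yaw 19.59 z [-9.e-04 -5.e-04 -1.e+00] F [0.08 0.82 0.59] gap 0.997
rows 1 per row shift [-0.0075 -0.0018  0.0027] rot [ 0.0065 -0.0013  0.0107] total mm [-0.89 -0.22  0.33]
top [[346.3, 166.6], [351.3, 176.1], [390.0, 146.4], [395.1, 155.7], [337.6, 170.6], [403.6, 151.8]]
315 116
scene [[326.9, 114.6], [335.2, 115.9], [343.0, 105.0], [350.9, 106.1], [323.5, 116.6], [353.8, 104.4]]
283 65
```

View pics/top1.png

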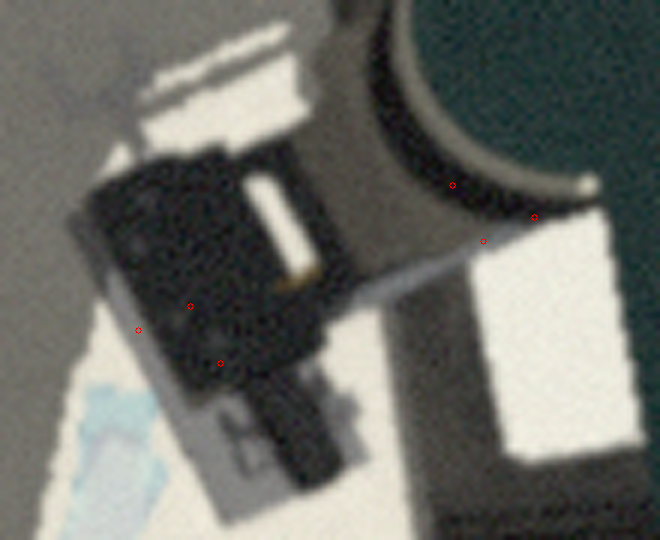

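View pics/scene1.png

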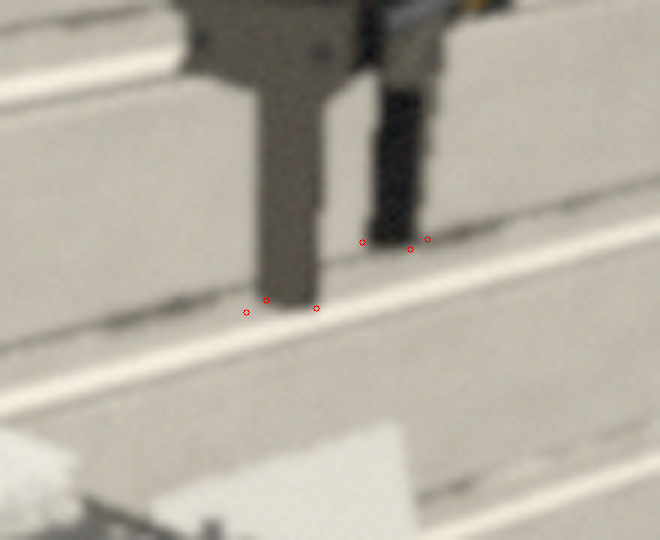

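```bash
python3 - <<'E'
from h import *
for n in('top','scene'):
    a=np.load(n+'0.npz');C=cloud(n,a['d']);ok=a['d']>0
    x,y,z=C[...,0],C[...,1],C[...,2]
    t=ok&(abs(z)<.012)&(x>.45)&(x<.7)&(abs(y)<.25);
    A=np.c_[C[t][:,:2],np.ones(t.sum())];print(n,'table',t.sum(),np.linalg.lstsq(A,C[t][:,2],rcond=None)[0].round(4),np.median(z[t]))
    m=ok&(z>.058)&(z<.08)&(abs(x-.6)<.03)&(abs(y+.01)<.03);print(' head',m.sum(),C[m].mean(0).round(4),C[m].min(0).round(4),C[m].max(0).round(4))
    m=ok&(z>.041)&(z<.055)&(x>.5)&(x<.72)&(y>-.09)&(y<.07);P=C[m];print(' bar',m.sum(),cv2.minAreaRect((P[:,:2]*1000).astype(np.float32)),np.median(P[:,2]))
    m=ok&(z>.03)&(z<.06)&(x>.45)&(x<.61)&(y<-.18)&(y>-.3);P=C[m];print(' handle',m.sum(),P.mean(0),cv2.minAreaRect((P[:,:2]*1000).astype(np.float32)))
E
```

```text
top table 20580 [ 0.0015 -0.0016 -0.0005] 0.00010549775354765714
 head 72 [ 0.6011 -0.0092  0.0658] [ 0.5933 -0.0181  0.0587] [ 6.13e-01 -6.00e-04  7.09e-02]
 bar 1749 ((617.2799072265625, -4.3936920166015625), (162.5087890625, 56.08201599121094), 18.116464614868164) 0.04520020028804322
 handle 632 [ 0.53276412 -0.23667491  0.04284442] ((541.7212524414062, -231.9246826171875), (140.177490234375, 44.865196228027344), 22.627065658569336)
scene table 9737 [ 0.0059 -0.003  -0.0026] -0.00010938703524361762
 head 52 [ 0.5986 -0.007   0.064 ] [ 0.5901 -0.0171  0.0583] [0.6102 0.0007 0.0682]
 bar 800 ((617.3377075195312, -2.3133087158203125), (164.32907104492188, 58.985252380371094), 19.133394241333008) 0.04523085057142573
 handle 425 [ 0.52954862 -0.23304664  0.04002683] ((542.2450561523438, -235.61753845214844), (140.3424530029297, 44.82395553588867), 18.358346939086914)
```

```bash
python3 -c "
from go import *
plan((.5395,-.2335,.075),20)"
```

```text
t 1.5 ee [ 0.52   -0.2364  0.1805] yaw 19.48 z [-4.e-04 -4.e-04 -1.e+00] F [ 1.   -0.9   0.16] gap 0.9999
rows 3 per row shift [ 0.0103 -0.054   0.2931] rot [ 0.0012 -0.0006 -0.0202] total mm [  3.72 -19.45 105.53]
```

>>> arm_command --moves '[[[-1, 0.01, -0.054, 0.293, 0, 0, -0.02], [-1, 0.01, -0.054, 0.293, 0, 0, -0.02], [-1, 0.01, -0.054, 0.293, 0, 0, -0.02], [-1, 0, 0, 0, 0, 0, 0], [-1, 0, 0, 0, 0, 0, 0]]]'

```text
time_s: 2.0
ee_pos: [0.5396, -0.2328, 0.0752]
tool_rot: [0.0, 0.819, -0.574, -0.001]
contact_force: [0.8, -1.1, 0.8]
finger_gap: 1.001
```

```bash
cat > look.py <<'E'
from go import *
from ov import *
def look(tag,boxes,polys,pts=True,gain=1.5):
    o,e,M=state()
    for n,(box,s) in boxes.items():
        p,d=capture(n); np.savez(f'{n}_{tag}.npz',p=p,d=d)
        g=o['finger_gap']*.046
        L=np.array([[x,y,.014] for x in(-g,g) for y in(-.01,.01)]); W=M.apply(L)+e
        pp=list(polys)+([(W[:2],(0,0,255)),(W[2:],(0,0,255))] if pts else [])
        overlay(n,p,box,s,f'pics/{n}_{tag}.png',pp,gain)
E
python3 - <<'E'
from look import *
plan((.5395,-.2335,.075),20)
look('2',{'scene':((280,110,410,210),6),'top':((310,100,410,200),6)},[])
E
```

```text
t 2.0 ee [ 0.5396 -0.2328  0.0752] yaw 19.98 z [-1.1e-03  2.0e-04 -1.0e+00] F [ 0.78 -1.15  0.85] gap 1.001
rows 1 per row shift [0.0054 0.003  0.0018] rot [ 0.0063  0.0039 -0.0025] total mm [0.65 0.35 0.22]
```

View pics/scene_2.png

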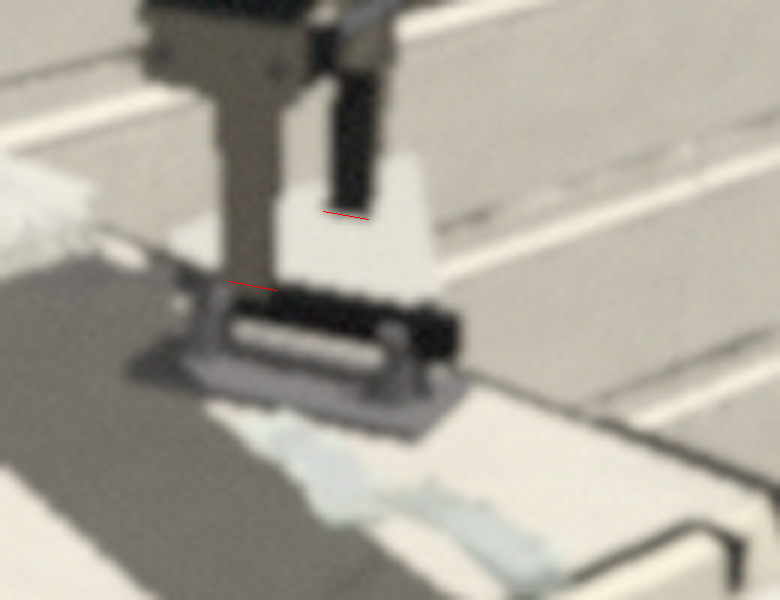

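View pics/top_2.png

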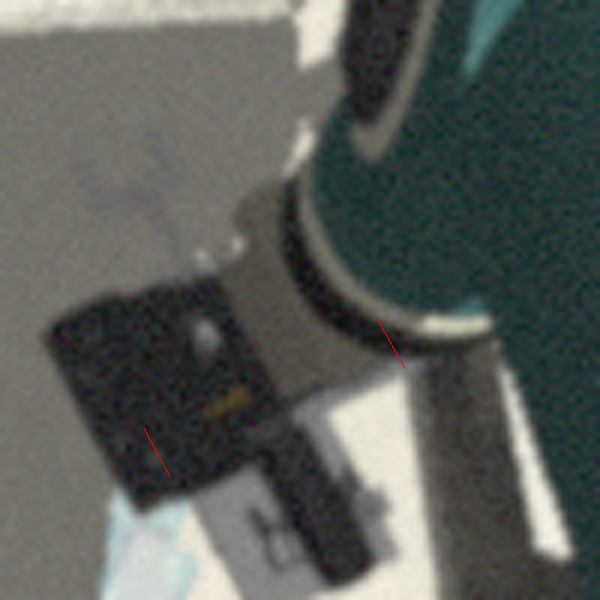

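```bash
cat >> ov.py <<'E'
def tool3(x,y,w,R=.1,z=.036):
    return tool(x,y,w,R,z)+[(fr(x,y,w,rect(-.07,.025,-.009,.009,z-.01)),(0,140,255))]
E
python3 - <<'E'
from ov import *
a=np.load('scene_2.npz');t=np.load('top0.npz')
w=np.radians(20)
P=tool3(.5395,-.2328,w,.117)+rest(.5395,-.2328,w)
overlay('scene',a['p'],(280,130,380,200),8,'pics/o5.png',P,1.3)
overlay('top',t['p'],(310,110,390,210),6,'pics/o6.png',P,1.8)
E
```

```text
(no output)
```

View pics/o5.png

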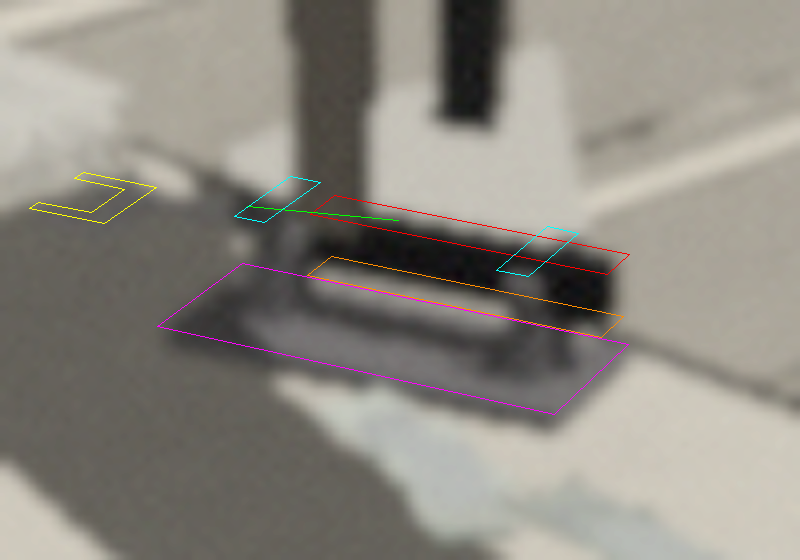

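View pics/o6.png

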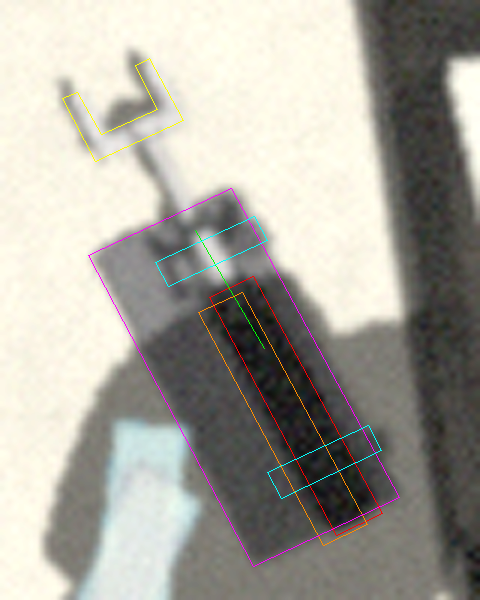

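```bash
python3 - <<'E'
from go import *
o,e,M=state()
for n in('scene','top'):
    a=np.load(n+'_2.npz');C=cloud(n,a['d']);ok=a['d']>0
    L=M.inv().apply(C.reshape(-1,3)-e).reshape(C.shape)
    # local tool coords
    if n=='scene':
        for nm,s in(('near',-1),('far',1)):
            m=ok&(L[...,0]*s>.03)&(L[...,0]*s<.08)&(abs(L[...,1])<.02)&(L[...,2]>-.03)&(L[...,2]<.02)
            P=L[m];print(nm,m.sum(),np.percentile(P,[2,10,50,90,98],axis=0).round(4).tolist())
    # handle in local coords: y, x ; z local = .0755-z
    m=ok&(abs(L[...,0])<.035)&(abs(L[...,1])<.12)&(C[...,2]>.035)&(C[...,2]<.052)
    P=L[m];print(n,'handle',m.sum())
    for y0 in np.arange(-.03,.09,.01):
        q=P[(P[:,1]>y0)&(P[:,1]<y0+.01)]
        if len(q)>3:print(round(y0,3),len(q),'x',np.percentile(q[:,0],[5,50,95]).round(4),'z',(.0752-np.percentile(q[:,2],[10,50,90])).round(4))
for n in('scene','top'):
    a=np.load(n+('_2' if n=='scene' else '0')+'.npz');C=cloud(n,a['d']);ok=a['d']>0
    L=M.inv().apply(C.reshape(-1,3)-e).reshape(C.shape)
    m=ok&(abs(L[...,0])<.06)&(abs(L[...,1])<.12)&(C[...,2]>.0045)&(C[...,2]<.013);P=L[m][:,:2]
    print(n,'plate',m.sum(),np.percentile(P,[1,3,50,97,99],axis=0).round(4).tolist(),cv2.minAreaRect((P*1000).astype(np.float32)))
E
```

```text
near 174 [[-0.0651, -0.0083, -0.0291], [-0.0634, -0.0066, -0.026], [-0.0605, 0.0036, -0.0081], [-0.0519, 0.0102, 0.0092], [-0.0471, 0.0109, 0.0127]]
far 166 [[0.0409, -0.0099, -0.0293], [0.0429, -0.0077, -0.0255], [0.0458, 0.0021, -0.0087], [0.0507, 0.01, 0.0113], [0.0561, 0.0111, 0.015]]
scene handle 299
-0.03 4 x [-0.0072 -0.0046 -0.001 ] z [0.0366 0.036  0.0343]
-0.02 9 x [-0.0097 -0.0081 -0.0031] z [0.0379 0.0366 0.0347]
-0.01 22 x [-0.0097 -0.0053  0.0036] z [0.0447 0.0412 0.0341]
0.0 23 x [-0.0088 -0.0047  0.0054] z [0.0439 0.0413 0.036 ]
0.01 24 x [-0.0083 -0.0057  0.0067] z [0.0444 0.042  0.0354]
0.02 24 x [-0.0089 -0.0056  0.0054] z [0.0444 0.0402 0.0365]
0.03 27 x [-0.0089 -0.0053  0.0042] z [0.0445 0.042  0.0353]
0.04 35 x [-0.0204 -0.0053  0.0206] z [0.0441 0.0411 0.0367]
0.05 32 x [-0.0194 -0.0057  0.0114] z [0.0439 0.0396 0.0347]
0.06 30 x [-0.0092 -0.0037  0.007 ] z [0.0444 0.0412 0.0348]
top handle 393
-0.03 9 x [-0.0075 -0.006  -0.0035] z [0.0433 0.0393 0.0356]
-0.02 14 x [-0.0077 -0.0063 -0.0046] z [0.0445 0.0418 0.0353]
0.01 37 x [-0.0073 -0.0012  0.008 ] z [0.046  0.0433 0.0385]
0.02 43 x [-0.0078 -0.0003  0.0084] z [0.0468 0.0435 0.0388]
0.03 45 x [-0.0081 -0.0014  0.0085] z [0.0465 0.0431 0.0378]
0.04 70 x [-0.0192  0.0002  0.0213] z [0.0458 0.0423 0.0374]
0.05 58 x [-0.0159  0.      0.0202] z [0.0461 0.0424 0.0379]
0.06 39 x [-0.0074  0.      0.0081] z [0.0458 0.0433 0.0395]
scene plate 499 [[-0.0302, -0.0623], [-0.0293, -0.0598], [-0.0081, 0.0035], [0.0265, 0.064], [0.031, 0.0651]] ((-8.140251159667969, 0.63592529296875), (82.67742919921875, 129.25839233398438), 0.8129811882972717)
top plate 953 [[-0.0553, -0.0636], [-0.0411, -0.0616], [-0.012, 0.0004], [0.0296, 0.0619], [0.0309, 0.0643]] ((-5.094989776611328, -10.2459716796875), (102.67279815673828, 171.09024047851562), 2.9373395442962646)
```

>>> arm_command --moves '[[[-1, 0, 0, 0.2, 0, 0, 0], [-1, 0, 0, 0.167, 0, 0, 0], [0, 0, 0, 0, 0, 0, 0], [0.4, 0, 0, 0, 0, 0, 0], [0.5, 0, 0, 0, 0, 0, 0]]]' --force 4

```text
time_s: 2.6
ee_pos: [0.5413, -0.2327, 0.033]
tool_rot: [-0.0, 0.819, -0.574, 0.002]
contact_force: [0.3, 0.6, 0.1]
finger_gap: 0.761
```

```bash
python3 -c "
from go import *
plan((.5395,-.2335,.031),20)"
```

```text
t 2.6 ee [ 0.5413 -0.2327  0.033 ] yaw 20.0 z [ 0.0029 -0.0012 -1.    ] F [0.27 0.58 0.1 ] gap 0.7611
rows 1 per row shift [0.0013 0.0168 0.0169] rot [-0.0154 -0.0141 -0.0002] total mm [0.16 2.01 2.03]
```

>>> arm_command --moves '[[[0.5, 0, 0, 0, 0, 0, 0], [0.5, 0, 0, 0, 0, 0, 0], [0.55, 0, 0, 0, 0, 0, 0], [0.55, 0, 0, 0, 0, 0, 0], [0.6, 0, 0, 0, 0, 0, 0]]]'

```text
time_s: 3.1
ee_pos: [0.5401, -0.232, 0.0311]
tool_rot: [0.0, 0.819, -0.573, -0.0]
contact_force: [0.2, -0.7, -0.5]
finger_gap: 0.328
```

```bash
python3 -c "
from go import *
plan((.5395,-.2335,.031),20)"
```

```text
t 3.1 ee [ 0.5401 -0.232   0.0311] yaw 20.01 z [-1.e-04 -0.e+00 -1.e+00] F [ 0.22 -0.68 -0.55] gap 0.328
rows 1 per row shift [0.0097 0.0092 0.0005] rot [ 0.0005 -0.      0.0016] total mm [1.16 1.1  0.06]
```

>>> arm_command --moves '[[[1, 0, 0, 0, 0, 0, 0], [1, 0, 0, 0, 0, 0, 0], [1, 0, 0, 0, 0, 0, 0]]]' --force 4

```text
time_s: 3.4
ee_pos: [0.5404, -0.2327, 0.0311]
tool_rot: [0.0, 0.819, -0.574, 0.001]
contact_force: [0.6, -1.5, 0.4]
finger_gap: 0.197
```

```bash
python3 -c "
from go import *
plan((.5395,-.2335,.031),20)"
```

```text
t 3.4 ee [ 0.5404 -0.2327  0.0311] yaw 20.0 z [ 7.e-04 -8.e-04 -1.e+00] F [ 0.62 -1.49  0.42] gap 0.1971
rows 1 per row shift [0.0038 0.0097 0.0012] rot [-0.0025 -0.0065 -0.0002] total mm [0.46 1.17 0.15]
```

>>> arm_command --moves '[[[1, 0, 0, 0, 0, 0, 0], [1, 0, 0, 0, 0, 0, 0], [1, 0, 0, 0, 0, 0, 0]]]' --force 50

```text
time_s: 3.7
ee_pos: [0.5404, -0.2327, 0.0312]
tool_rot: [0.0, 0.819, -0.573, 0.001]
contact_force: [1.1, -2.4, 0.4]
finger_gap: 0.195
```

```bash
python3 -c "
from go import *
plan((.5404,-.2327,.031),20)"
```

```text
t 3.7 ee [ 0.5404 -0.2327  0.0312] yaw 20.01 z [ 7.e-04 -9.e-04 -1.e+00] F [ 1.07 -2.4   0.4 ] gap 0.1946
rows 1 per row shift [0.0002 0.0003 0.0019] rot [-0.0024 -0.0071  0.0013] total mm [0.03 0.04 0.23]
```

>>> arm_command --moves '[[[1, 0, 0, -0.1, 0, 0, 0], [1, 0, 0, -0.3, 0, 0, 0], [1, 0, 0, -0.3, 0, 0, 0], [1, 0, 0, 0, 0, 0, 0], [1, 0, 0, 0, 0, 0, 0]]]'

```text
time_s: 4.2
ee_pos: [0.5401, -0.2313, 0.116]
tool_rot: [-0.0, 0.819, -0.573, 0.0]
contact_force: [-0.2, 0.2, -2.0]
finger_gap: 0.193
```

```bash
python3 -c "
from go import *
plan((.48,-.05,.115),17.5)
from look import *
look('3',{'scene':((280,110,380,190),8),'top':((310,80,410,180),6)},[])
"
```

```text
t 4.2 ee [ 0.5401 -0.2313  0.116 ] yaw 20.03 z [ 6.e-04  3.e-04 -1.e+00] F [-0.21  0.17 -2.  ] gap 0.1926
rows 5 per row shift [-0.3182 -0.0094  0.0017] rot [-0.0009  0.0002  0.0588] total mm [-190.94   -5.66    1.04]
```

View pics/scene_3.png

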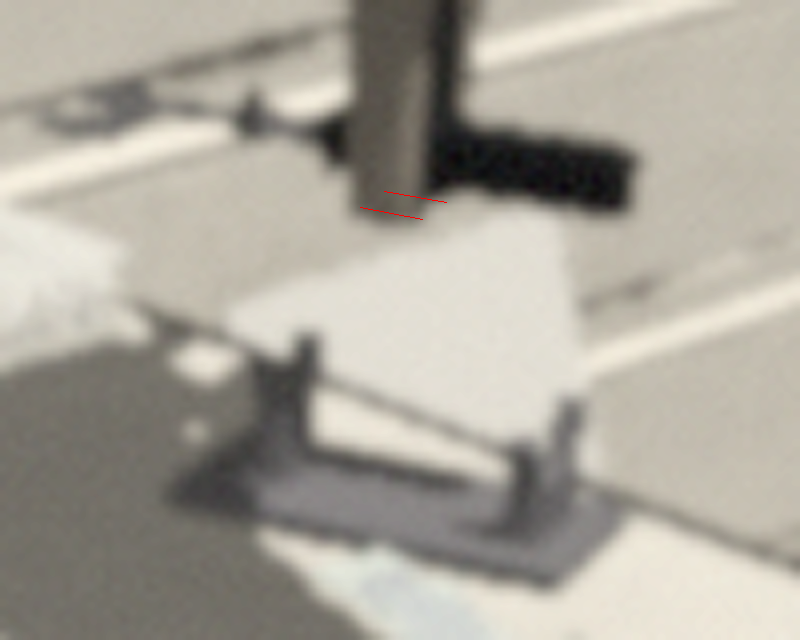

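View pics/top_3.png

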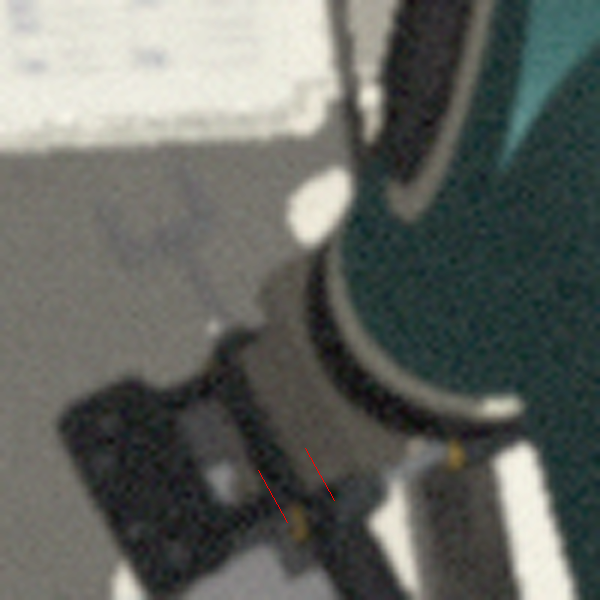

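```bash
python3 - <<'E'
from look import *
o,e,M=state()
P=atz('top',[(326.7,113.3),(341.3,107.5)],.118);print(M.inv().apply(P-e).round(4))
w=np.radians(20)
a=np.load('scene_3.npz');t=np.load('top_3.npz')
ax=e[2]+.005
T=tool3(e[0],e[1],w,.116,ax)
overlay('scene',a['p'],(280,110,380,190),8,'pics/o7.png',T)
overlay('top',t['p'],(310,80,410,180),6,'pics/o8.png',T,2)
C=cloud('scene',a['d']);L=M.inv().apply(C.reshape(-1,3)-e).reshape(C.shape);ok=a['d']>0
m=ok&(abs(L[...,0])<.03)&(abs(L[...,1])<.13)&(C[...,2]>.105)&(C[...,2]<.135);P=L[m]
print(np.percentile(P[:,1],[0,.5,1,2,98,99,99.5,100]).round(4))
C=cloud('top',t['d']);L=M.inv().apply(C.reshape(-1,3)-e).reshape(C.shape);ok=t['d']>0
m=ok&(abs(L[...,0])<.03)&(abs(L[...,1])<.15)&(C[...,2]>.105)&(C[...,2]<.14);P=L[m]
print(np.percentile(P[:,1],[0,.5,1,2,98,99,99.5,100]).round(4))
E
```

```text
[[-0.0167 -0.113  -0.0041]
 [ 0.0156 -0.1114 -0.0042]]
[-0.1148 -0.1143 -0.1133 -0.1096  0.0666  0.0676  0.0679  0.069 ]
[-0.1154 -0.1143 -0.1135 -0.1125  0.0671  0.0678  0.0682  0.0684]
```

View pics/o7.png

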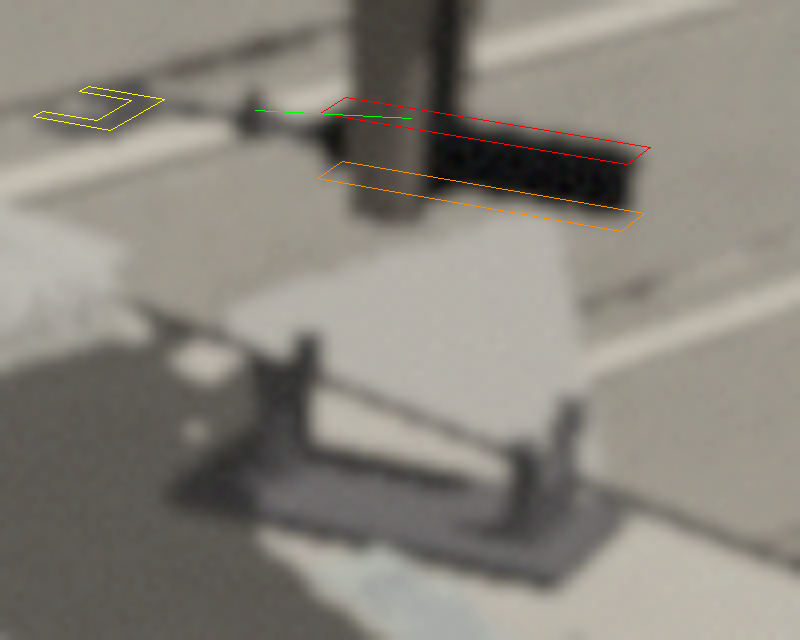

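View pics/o8.png

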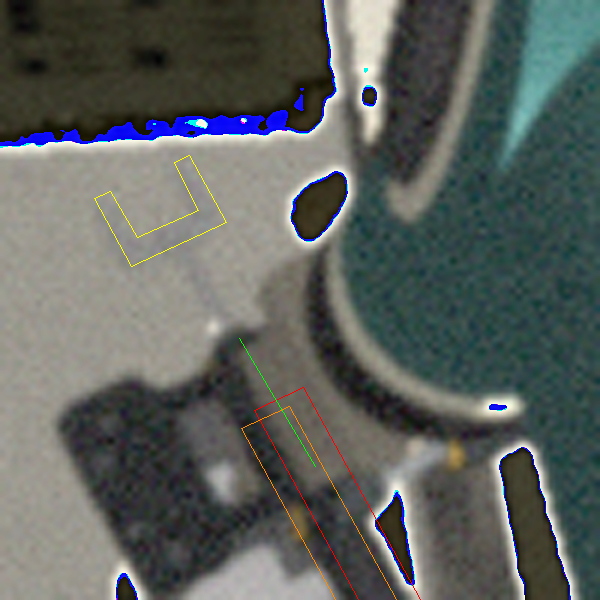

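```bash
python3 - <<'E'
from look import *
o,e,M=state()
for n in('scene','top'):
    t=np.load(n+'_3.npz')
    C=cloud(n,t['d']);L=M.inv().apply(C.reshape(-1,3)-e).reshape(C.shape);ok=t['d']>0
    m=ok&(abs(L[...,0])<.03)&(abs(L[...,1])<.15)&(C[...,2]>.09)&(C[...,2]<.15);P=L[m];P[:,2]=e[2]-P[:,2]
    print(n)
    for y0 in np.arange(-.12,.075,.01):
        q=P[(P[:,1]>y0)&(P[:,1]<y0+.01)]
        if len(q)>3:print(round(y0,3),len(q),'x',np.percentile(q[:,0],[2,50,98]).round(4),'z',np.percentile(q[:,2],[2,10,50,90,98]).round(4))
E
```

```text
scene
-0.12 10 x [-0.0195 -0.0016  0.0138] z [0.1143 0.1143 0.1168 0.1187 0.1191]
-0.11 19 x [-0.0211 -0.0151  0.0143] z [0.1121 0.1132 0.1159 0.1186 0.1192]
-0.1 28 x [-0.021  -0.0072  0.0077] z [0.1119 0.1138 0.1179 0.125  0.1261]
-0.09 14 x [-0.0151 -0.0034  0.0018] z [0.1148 0.116  0.1196 0.1238 0.1245]
-0.08 11 x [-0.0044 -0.0022  0.0007] z [0.1181 0.1189 0.1222 0.1237 0.1241]
-0.07 8 x [-0.0064 -0.0028  0.0002] z [0.1196 0.1201 0.1216 0.1237 0.1238]
-0.06 19 x [-0.0075 -0.0019  0.0044] z [0.1175 0.118  0.1233 0.1292 0.1305]
-0.05 14 x [-0.0051 -0.0034  0.001 ] z [0.1188 0.119  0.1223 0.1258 0.1262]
-0.04 15 x [-0.0064 -0.004   0.0026] z [0.1169 0.1185 0.1229 0.1241 0.1252]
-0.03 24 x [-0.0121 -0.0078 -0.0003] z [0.1125 0.1149 0.1235 0.1304 0.1306]
-0.02 15 x [-0.0232 -0.0178 -0.0054] z [0.1046 0.1092 0.1238 0.1404 0.1432]
-0.01 73 x [-0.026  -0.0232 -0.0155] z [0.1025 0.1089 0.128  0.1456 0.1492]
-0.0 169 x [-0.0263 -0.0149  0.0202] z [0.1034 0.1088 0.1312 0.1467 0.1494]
0.01 42 x [-0.0129 -0.0077  0.0093] z [0.1129 0.1145 0.1247 0.1307 0.1335]
0.02 37 x [-0.0128 -0.0076  0.004
[... 627 characters left out ...]
0.1207 0.1234 0.1241]
-0.08 14 x [-0.0045 -0.0014  0.002 ] z [0.1197 0.12   0.1213 0.1232 0.1235]
-0.07 16 x [-0.0037 -0.0022  0.0015] z [0.1197 0.1205 0.1223 0.1248 0.1255]
-0.06 16 x [-0.0064 -0.0023  0.0008] z [0.1199 0.1202 0.1228 0.1298 0.1311]
-0.01 17 x [-0.0261 -0.0246 -0.0221] z [0.1077 0.1121 0.1287 0.1414 0.1425]
0.02 47 x [-0.0101 -0.0038  0.007 ] z [0.1146 0.1204 0.1288 0.1313 0.1332]
0.03 55 x [-0.0104 -0.0043  0.006 ] z [0.1161 0.1223 0.1289 0.1308 0.1322]
0.04 58 x [-0.0099 -0.004   0.0067] z [0.1147 0.1209 0.1289 0.1315 0.1325]
0.05 61 x [-0.0098 -0.0035  0.0075] z [0.1116 0.12   0.1283 0.1308 0.1325]
0.06 53 x [-0.0097 -0.0039  0.007 ] z [0.1147 0.1207 0.1281 0.1308 0.1316]
```

```bash
python3 -c "
from go import *
plan((.4217,-.0687,.095),20)"
```

```text
t 4.3 ee [ 0.539  -0.2312  0.1141] yaw 20.02 z [-0.0026  0.0013 -1.    ] F [ 0.19  0.61 -1.63] gap 0.1906
rows 5 per row shift [-0.3213  0.0908  0.0326] rot [0.0026 0.0028 0.0005] total mm [-192.8    54.48   19.58]
```

>>> arm_command --moves '[[[1, -0.15, 0.045, 0, 0, 0, 0], [1, -0.3, 0.085, 0.025, 0, 0, 0], [1, -0.3, 0.085, 0.03, 0, 0, 0], [1, -0.3, 0.085, 0.03, 0, 0, 0.1], [1, -0.3, 0.085, 0.03, 0, 0, 0.133]]]'

```text
time_s: 4.8
ee_pos: [0.4394, -0.0939, 0.0998]
tool_rot: [0.001, 0.809, -0.588, -0.002]
contact_force: [0.7, 0.3, -1.3]
finger_gap: 0.188
```

>>> arm_command --moves '[[[1, -0.25, 0.07, 0.04, 0, 0, 0], [1, 0, 0, 0, 0, 0, 0], [1, 0, 0, 0, 0, 0, 0], [1, 0, 0, 0, 0, 0, 0]]]'

```text
time_s: 5.2
ee_pos: [0.4249, -0.0701, 0.0962]
tool_rot: [0.0, 0.809, -0.588, -0.0]
contact_force: [-0.1, -0.3, -2.1]
finger_gap: 0.195
```

```bash
python3 -c "
from look import *
plan((.4217,-.0687,.095),18)
o,e,M=state()
w=np.radians(18)
look('4',{'scene':((190,130,310,230),6),'top':((210,90,310,220),5)},tool3(e[0]+.002*np.cos(w),e[1]+.002*np.sin(w),w,.112,e[2]+.005)+spin(.6005,-.009,w),gain=1.1)
"
```

```text
t 5.2 ee [ 0.4249 -0.0701  0.0962] yaw 17.95 z [-3.e-04 -1.e-04 -1.e+00] F [-0.14 -0.35 -2.08] gap 0.1953
rows 1 per row shift [-0.0194  0.0221  0.0098] rot [ 0.0021 -0.0002 -0.0062] total mm [-2.33  2.66  1.17]
```

View pics/scene_4.png

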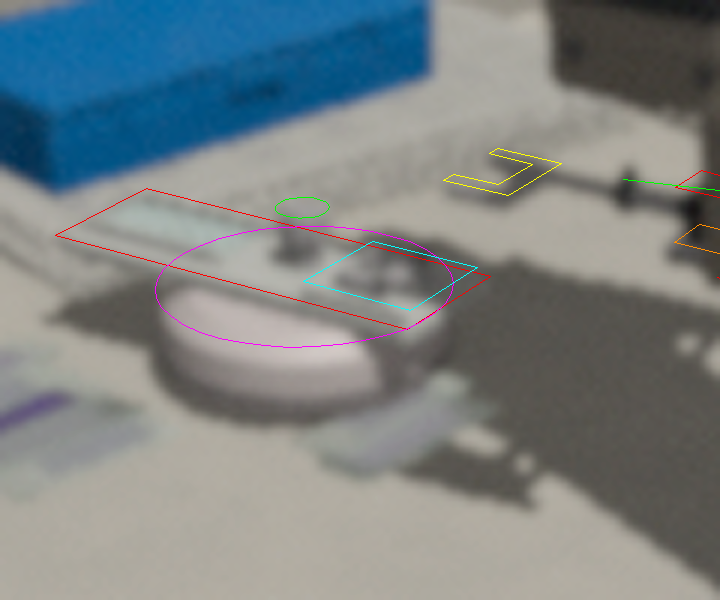

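View pics/top_4.png

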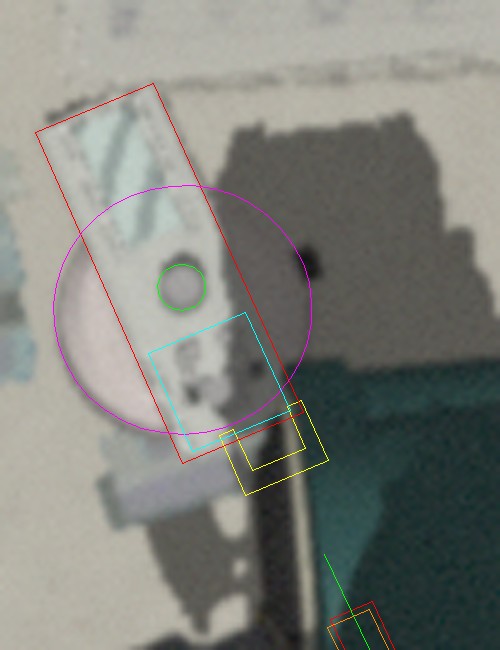

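```bash
python3 - <<'E'
from look import *
obs=[r.observe()]; o,e,M=state()
a=np.load('scene_4.npz');C=cloud('scene',a['d']);ok=a['d']>0
M=tgt(np.radians(18)); L=M.inv().apply(C.reshape(-1,3)-e).reshape(C.shape)
f=-L[...,1]; x=L[...,0]; z=C[...,2]
m=ok&(abs(x)<.03)&(f>.05)&(f<.13)&(z>.08)&(z<.11)
for f0 in np.arange(.05,.125,.005):
    q=m&(f>=f0)&(f<f0+.005)
    if q.sum()>2: print('fork',round(f0,3),q.sum(),np.percentile(x[q],[0,50,100]).round(4),np.percentile(z[q],[5,50,95]).round(4))
# spinner/bars local
m=ok&(abs(x)<.06)&(f>.1)&(f<.31)&(z>.040)&(z<.075)
P=np.c_[f[m],-x[m]];print(cv2.minAreaRect((P*1000).astype(np.float32)))
m2=m&(z>.058);print('head',m2.sum(),f[m2].mean(),f[m2].min(),f[m2].max(),'left',-x[m2].mean(),-x[m2].min(),-x[m2].max())
m3=m&(z>.0495)&(f<.19)
for f0 in np.arange(.12,.19,.004):
    q=m3&(f>=f0)&(f<f0+.004)
    if q.sum()>0: print('clip',round(f0,3),q.sum(),(-np.percentile(x[q],[100,50,0])).round(4),np.percentile(z[q],[5,50,95]).round(4))
# z map image
B=(slice(150,195),slice(225,280))
zz=np.clip((z[B]-.040)/.02*255,0,255).astype(np.uint8);zz[~ok[B]]=0
cv2.imwrite('pics/zmap.png',cv2.applyColorMap(cv2.resize(zz,None,fx=12,fy=12,interpolation=cv2.INTER_NEAREST),2))
E
```

```text
fork 0.05 12 [-0.0086 -0.0058 -0.0009] [0.0982 0.104  0.1077]
fork 0.055 4 [-0.0027 -0.0021 -0.0007] [0.0992 0.1024 0.1036]
fork 0.06 5 [-0.0045 -0.003  -0.0024] [0.1011 0.1026 0.1046]
fork 0.065 7 [-0.005  -0.0031 -0.0007] [0.0996 0.1024 0.1034]
fork 0.07 5 [-0.0049 -0.0025 -0.0008] [0.0995 0.1027 0.1039]
fork 0.075 7 [-0.0053 -0.0025 -0.0007] [0.0995 0.1025 0.1038]
fork 0.08 6 [-0.0061 -0.0011 -0.0004] [0.0992 0.1021 0.1039]
fork 0.085 18 [-0.0194 -0.0038  0.0093] [0.0937 0.098  0.1036]
fork 0.09 29 [-0.0199 -0.0061  0.014 ] [0.0926 0.0982 0.1053]
fork 0.095 12 [-0.0212 -0.0169  0.004 ] [0.0936 0.0976 0.1042]
fork 0.1 6 [-0.0211 -0.0182 -0.0158] [0.0933 0.0968 0.0986]
fork 0.105 14 [-0.0191 -0.0139  0.0148] [0.0934 0.0967 0.0992]
fork 0.11 9 [-0.0181 -0.0146  0.0134] [0.0933 0.0967 0.0984]
fork 0.115 4 [-0.0165 -0.0012  0.0162] [0.0931 0.0948 0.0964]
((203.10040283203125, 4.293928146362305), (163.4181365966797, 61.49424743652344), 0.7947127819061279)
head 52 0.18415674461777845 0.17603642530322103 0.19409555064693765 left 0.006552194891598678 0.012879852872489593 -0.003321111609131
[... 236 characters left out ...]
0.0522 0.0525]
clip 0.14 11 [-0.0177  0.007   0.0195] [0.0502 0.0509 0.0532]
clip 0.144 15 [-0.0149  0.0036  0.0284] [0.0502 0.052  0.0531]
clip 0.148 8 [-0.0188  0.0077  0.0159] [0.0504 0.0516 0.0521]
clip 0.152 6 [-0.0115  0.0025  0.0292] [0.0497 0.0509 0.0524]
clip 0.156 5 [-0.0203 -0.0087  0.018 ] [0.0499 0.0512 0.0522]
clip 0.16 11 [-0.0197  0.0064  0.0283] [0.0499 0.0507 0.052 ]
clip 0.164 10 [-0.0156  0.0058  0.031 ] [0.0497 0.0504 0.0516]
clip 0.176 17 [-0.0025  0.0055  0.0125] [0.0563 0.0616 0.0674]
clip 0.18 21 [-0.001   0.008   0.0124] [0.0504 0.0582 0.0674]
clip 0.184 16 [-0.0026  0.01    0.0129] [0.0523 0.0636 0.0677]
clip 0.188 7 [-0.0033  0.0101  0.0123] [0.0535 0.0616 0.068 ]
```

View pics/zmap.png

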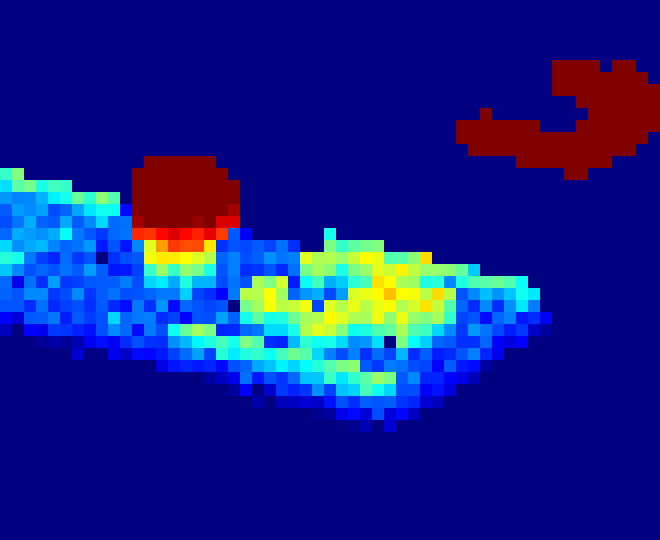

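>>> arm_command --moves '[[[1, 0, 0, 0.1, 0, 0, -0.058], [1, 0, 0, 0.15, 0, 0, 0], [1, 0, 0, 0.133, 0, 0, 0], [1, 0, 0, 0, 0, 0, 0], [1, 0, 0, 0, 0, 0, 0]]]'

```text
time_s: 5.8
ee_pos: [0.4243, -0.0696, 0.05]
tool_rot: [0.0, 0.812, -0.584, -0.001]
contact_force: [-0.2, 0.3, -1.6]
finger_gap: 0.191
```

```bash
cat > ms.py <<'E'
from look import *
def meas(tag,yaw=18.5,box=((190,130,310,230),6)):
    plan((.4249,-.0701,.0497),yaw)
    o,e,M=state()
    w=np.radians(yaw)
    look(tag,{'scene':box},[],pts=False,gain=1.2)
    a=np.load(f'scene_{tag}.npz');C=cloud('scene',a['d']);ok=a['d']>0
    M=tgt(w); L=M.inv().apply(C.reshape(-1,3)-e).reshape(C.shape)
    return o,e,a,C,ok,-L[...,1],-L[...,0],C[...,2]
E
python3 - <<'E'
from ms import *
o,e,a,C,ok,f,l,z=meas('5')
m=ok&(abs(l)<.03)&(f>.05)&(f<.12)&(z>.04)&(z<.07)
for f0 in np.arange(.05,.125,.01):
    q=m&(f>=f0)&(f<f0+.01)
    if q.sum()>2: print('fork',round(f0,3),q.sum(),np.percentile(l[q],[0,50,100]).round(4),np.percentile(z[q],[5,50,95]).round(4))
crop(a['p'],220,150,310,210,8,'pics/s5z.png',1.2)
E
```

```text
t 5.8 ee [ 0.4243 -0.0696  0.05  ] yaw 18.49 z [-1.3e-03  2.0e-04 -1.0e+00] F [-0.2   0.29 -1.63] gap 0.1909
rows 1 per row shift [ 0.0059 -0.0037  0.0024] rot [ 0.0078  0.0039 -0.0015] total mm [ 0.71 -0.44  0.29]
fork 0.05 20 [-0.0016  0.0037  0.0084] [0.0516 0.058  0.0648]
fork 0.06 10 [-0.0006  0.002   0.0042] [0.0532 0.0564 0.0575]
fork 0.07 14 [-0.001   0.0026  0.0052] [0.0535 0.0559 0.0579]
fork 0.08 23 [-0.0012  0.0026  0.0189] [0.0487 0.0546 0.0581]
fork 0.09 41 [-0.0177  0.0081  0.019 ] [0.0465 0.0514 0.0594]
fork 0.1 20 [-0.0156  0.0158  0.0193] [0.0465 0.0505 0.0521]
fork 0.11 14 [-0.0154  0.0163  0.0211] [0.0469 0.05   0.0521]
```

View pics/s5z.png

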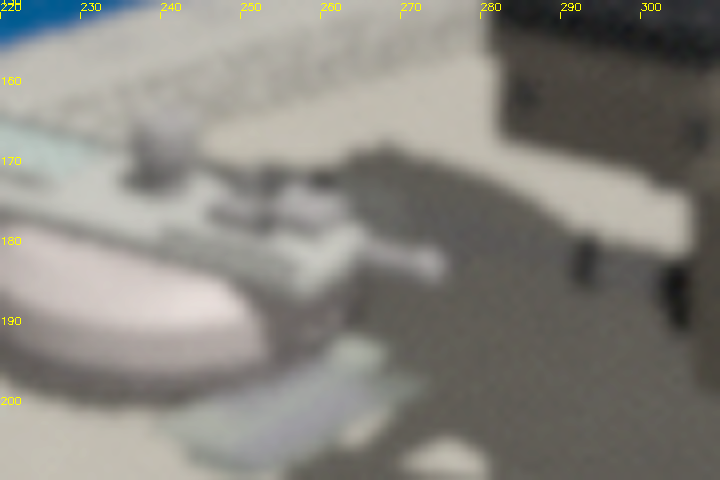

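>>> arm_command --moves '[[[1, 0, -0.05, 0, 0, 0, 0], [1, 0, -0.05, 0, 0, 0, 0], [1, 0, 0, 0, 0, 0, 0], [1, 0, 0, 0, 0, 0, 0]]]'

```text
time_s: 6.25
ee_pos: [0.4363, -0.0655, 0.0507]
tool_rot: [-0.0, 0.812, -0.584, 0.0]
contact_force: [-0.6, 0.1, -1.0]
finger_gap: 0.19
```

```bash
python3 - <<'E'
from ms import *
o,e,a,C,ok,f,l,z=meas('6')
crop(a['p'],220,150,300,210,9,'pics/s6z.png',1.2)
E
```

```text
t 6.25 ee [ 0.4363 -0.0655  0.0507] yaw 18.53 z [ 6.e-04 -1.e-04 -1.e+00] F [-0.64  0.07 -1.05] gap 0.1902
rows 1 per row shift [0.0064 0.1022 0.0086] rot [-0.0036 -0.0019  0.003 ] total mm [ 0.77 12.27  1.04]
```

View pics/s6z.png

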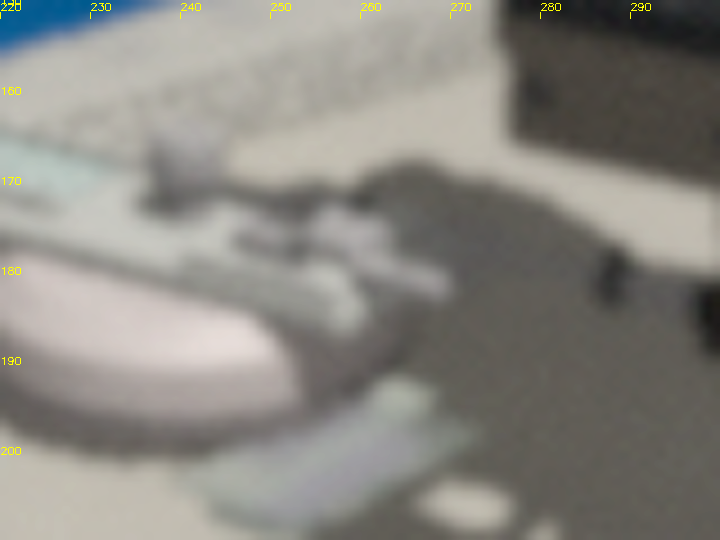

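>>> arm_command --moves '[[[1, 0, -0.04, 0, 0, 0, 0], [1, 0, -0.04, 0, 0, 0, 0], [1, 0, -0.02, 0, 0, 0, 0], [1, 0, 0, 0, 0, 0, 0]]]'

```text
time_s: 6.7
ee_pos: [0.4478, -0.0616, 0.0505]
tool_rot: [-0.0, 0.812, -0.584, 0.0]
contact_force: [-0.2, 0.9, -0.2]
finger_gap: 0.191
```

```bash
cat > f.py <<'E'
from go import *
o,e,M=state(); d=-M.as_matrix()[:,1]
print('t',round(o['time_s'],2),'adv mm',round(float((e-np.array([.4249,-.0701,.0497]))@d)*1000,2),'lat',round(float((e-np.array([.4249,-.0701,.0497]))@-M.as_matrix()[:,0])*1000,2),'z',round(e[2],4),'push',round(float(-o['contact_force']@d),2),'F',np.round(o['contact_force'],2),'T',np.round(o['wrist_torque'],3))
E
python3 f.py
```

```text
t 6.7 adv mm 24.38 lat 0.82 z 0.0505 push -0.1 F [-0.2   0.91 -0.23] T [0.02  0.054 0.036]
```

>>> arm_command --moves '[[[1, 0, -0.02, 0, 0, 0, 0], [1, 0, -0.02, 0, 0, 0, 0], [1, 0, 0, 0, 0, 0, 0]]]'

```text
time_s: 7.0
ee_pos: [0.4522, -0.0601, 0.0505]
tool_rot: [-0.0, 0.812, -0.584, 0.0]
contact_force: [0.2, 1.0, -0.9]
finger_gap: 0.193
```

```bash
python3 f.py; python3 - <<'E'
from ms import *
o,e,a,C,ok,f,l,z=meas('7')
crop(a['p'],220,150,300,210,9,'pics/s7z.png',1.2)
E
```

```text
t 7.0 adv mm 29.02 lat 0.79 z 0.0505 push -0.48 F [ 0.19  0.95 -0.9 ] T [-0.01   0.031  0.021]
t 7.0 ee [ 0.4522 -0.0601  0.0505] yaw 18.51 z [ 3.e-04  0.e+00 -1.e+00] F [ 0.19  0.95 -0.9 ] gap 0.1927
rows 1 per row shift [0.0066 0.2418 0.0066] rot [-0.0018 -0.0005  0.0017] total mm [ 0.79 29.02  0.79]
```

View pics/s7z.png

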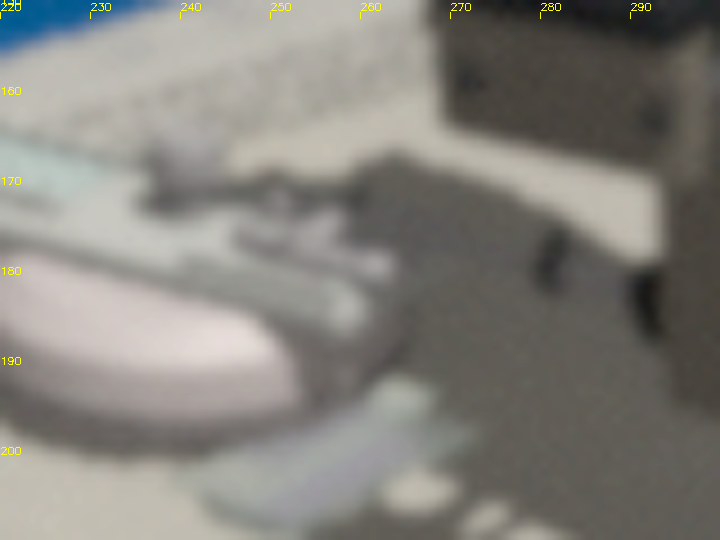

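>>> arm_command --moves '[[[1, 0, -0.016, 0.006, 0, 0, 0], [1, 0, -0.016, 0, 0, 0, 0], [1, 0, 0, 0, 0, 0, 0]]]'

```text
time_s: 7.35
ee_pos: [0.4558, -0.059, 0.0498]
tool_rot: [-0.0, 0.812, -0.584, 0.0]
contact_force: [-0.7, 0.6, -1.2]
finger_gap: 0.193
```

```bash
python3 f.py
```

```text
t 7.35 adv mm 32.8 lat 0.77 z 0.0498 push 0.49 F [-0.72  0.6  -1.2 ] T [-0.011 -0.021 -0.013]
```

>>> arm_command --moves '[[[1, 0, -0.016, 0, 0, 0, 0], [1, 0, -0.016, 0, 0, 0, 0], [1, 0, 0, 0, 0, 0, 0]]]'

```text
time_s: 7.65
ee_pos: [0.4595, -0.0577, 0.0498]
tool_rot: [-0.0, 0.812, -0.584, 0.0]
contact_force: [-0.0, 0.6, -1.0]
finger_gap: 0.194
```

```bash
python3 f.py;python3 - <<'E'
from ms import *
o,e,a,C,ok,f,l,z=meas('8')
crop(a['p'],220,150,300,210,9,'pics/s8z.png',1.2)
p,d=capture('top');crop(p,210,100,310,200,6,'pics/t8z.png',1.4)
E
```

```text
t 7.65 adv mm 36.74 lat 0.79 z 0.0498 push -0.16 F [-0.02  0.56 -1.03] T [-0.021  0.067 -0.032]
t 7.65 ee [ 0.4595 -0.0577  0.0498] yaw 18.51 z [ 4.e-04  0.e+00 -1.e+00] F [-0.02  0.56 -1.03] gap 0.1938
rows 1 per row shift [0.0066 0.3062 0.0008] rot [-0.0026 -0.0006  0.0014] total mm [ 0.79 36.74  0.1 ]
```

View pics/s8z.png

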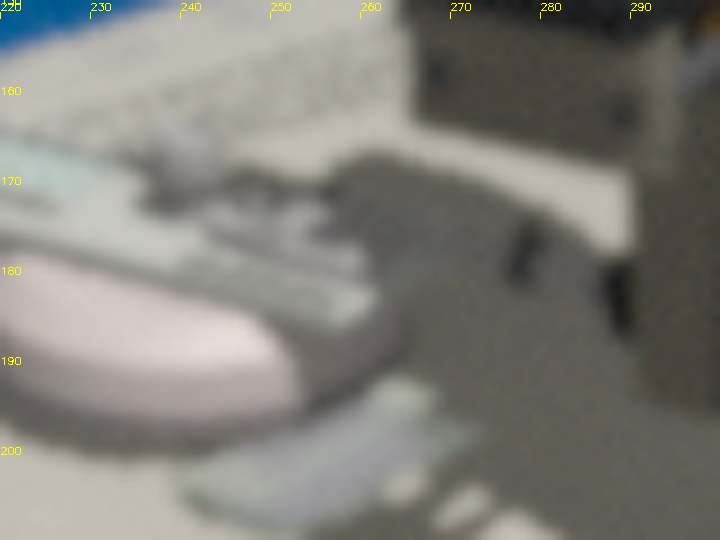

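View pics/t8z.png

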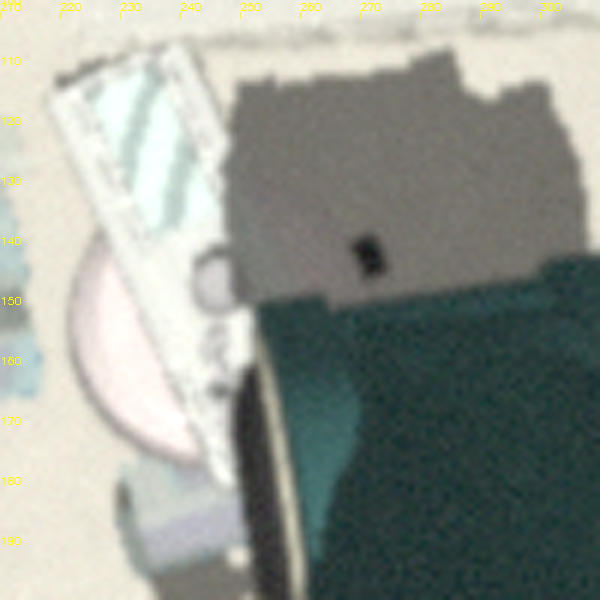

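>>> arm_command --moves '[[[1, 0, -0.016, 0, 0, 0, 0], [1, 0, -0.016, 0, 0, 0, 0], [1, 0, 0, 0, 0, 0, 0]]]'

```text
time_s: 8.05
ee_pos: [0.4631, -0.0565, 0.0498]
tool_rot: [-0.0, 0.812, -0.584, 0.0]
contact_force: [0.8, -0.4, -1.5]
finger_gap: 0.191
```

```bash
python3 f.py
```

```text
t 8.05 adv mm 40.56 lat 0.78 z 0.0498 push -0.62 F [ 0.77 -0.35 -1.55] T [ 0.009 -0.006 -0.049]
```

>>> arm_command --moves '[[[1, 0, -0.012, 0, 0, 0, 0], [1, 0, -0.012, 0, 0, 0, 0], [1, 0, 0, 0, 0, 0, 0]]]'

```text
time_s: 8.35
ee_pos: [0.4657, -0.0556, 0.0498]
tool_rot: [-0.0, 0.812, -0.584, 0.0]
contact_force: [-0.3, -0.1, -1.4]
finger_gap: 0.193
```

```bash
python3 f.py
```

```text
t 8.35 adv mm 43.34 lat 0.78 z 0.0498 push 0.31 F [-0.3  -0.07 -1.39] T [ 0.014 -0.017 -0.017]
```

>>> arm_command --moves '[[[1, 0, -0.012, 0, 0, 0, 0], [1, 0, 0, 0, 0, 0, 0]]]'

```text
time_s: 8.55
ee_pos: [0.4669, -0.0552, 0.0497]
tool_rot: [0.0, 0.812, -0.584, -0.0]
contact_force: [-0.3, 0.2, -1.6]
finger_gap: 0.195
```

```bash
python3 f.py
```

```text
t 8.55 adv mm 44.53 lat 0.83 z 0.0497 push 0.24 F [-0.32  0.2  -1.65] T [0.001 0.065 0.035]
```

>>> arm_command --moves '[[[1, 0, -0.012, 0, 0, 0, 0], [1, 0, 0, 0, 0, 0, 0]]]'

```text
time_s: 8.75
ee_pos: [0.4673, -0.055, 0.0495]
tool_rot: [0.001, 0.812, -0.584, -0.001]
contact_force: [-2.8, -0.9, -1.2]
finger_gap: 0.193
```

```bash
python3 f.py
```

```text
t 8.75 adv mm 44.98 lat 0.9 z 0.0495 push 2.94 F [-2.82 -0.86 -1.21] T [-0.197  0.583  0.018]
```

>>> arm_command --moves '[[[1, 0, -0.008, 0, 0, 0, 0], [1, 0, 0, 0, 0, 0, 0]]]'

```text
time_s: 8.95
ee_pos: [0.4676, -0.0548, 0.0494]
tool_rot: [0.001, 0.811, -0.584, -0.001]
contact_force: [-4.2, -1.6, 0.1]
finger_gap: 0.191
```

```bash
python3 f.py
```

```text
t 8.95 adv mm 45.35 lat 0.97 z 0.0494 push 4.52 F [-4.24 -1.58  0.11] T [-0.236  0.949  0.04 ]
```

>>> arm_command --moves '[[[1, 0, -0.008, 0, 0, 0, 0], [1, 0, 0, 0, 0, 0, 0]]]'

```text
time_s: 9.15
ee_pos: [0.468, -0.0546, 0.0492]
tool_rot: [0.001, 0.811, -0.584, -0.002]
contact_force: [-6.5, -2.2, 0.6]
finger_gap: 0.19
```

```bash
python3 f.py
```

```text
t 9.15 adv mm 45.78 lat 1.0 z 0.0492 push 6.84 F [-6.49 -2.16  0.55] T [-0.347  1.176  0.021]
```

>>> arm_command --moves '[[[1, 0, -0.006, 0, 0, 0, 0], [1, 0, 0, 0, 0, 0, 0]]]'

```text
time_s: 9.35
ee_pos: [0.4684, -0.0545, 0.0492]
tool_rot: [0.002, 0.811, -0.584, -0.002]
contact_force: [-7.3, -1.9, 0.5]
finger_gap: 0.194
```

```bash
python3 f.py
```

```text
t 9.35 adv mm 46.18 lat 1.02 z 0.0492 push 7.5 F [-7.28 -1.86  0.54] T [-0.362  1.315 -0.003]
```

>>> arm_command --moves '[[[1, 0, -0.006, -0.003, 0, 0, 0], [1, 0, 0, 0, 0, 0, 0]]]'

```text
time_s: 9.55
ee_pos: [0.469, -0.0543, 0.0495]
tool_rot: [0.002, 0.811, -0.584, -0.002]
contact_force: [-6.5, -1.6, -0.6]
finger_gap: 0.192
```

```bash
python3 f.py; python3 -c "
from go import *
plan((0,0,0),18.5)"
```

```text
t 9.55 adv mm 46.82 lat 1.06 z 0.0495 push 6.68 F [-6.5  -1.63 -0.56] T [-0.399  1.296  0.054]
t 9.55 ee [ 0.469  -0.0543  0.0495] yaw 18.47 z [-5.e-03 -6.e-04 -1.e+00] F [-6.5  -1.63 -0.56] gap 0.192
rows 11 per row shift [-0.1515  0.3238  0.0392] rot [ 0.003   0.0006 -0.0003] total mm [-199.98  427.38   51.77]
```

>>> arm_command --moves '[[[1, 0, -0.006, 0, 0, 0, 0], [1, 0, 0, 0, 0, 0, 0]]]'

```text
time_s: 9.75
ee_pos: [0.4699, -0.054, 0.0495]
tool_rot: [0.002, 0.811, -0.584, -0.002]
contact_force: [-4.8, -1.6, -0.8]
finger_gap: 0.19
```

```bash
python3 f.py
```

```text
t 9.75 adv mm 47.77 lat 1.02 z 0.0495 push 5.07 F [-4.81 -1.61 -0.76] T [-0.361  1.17  -0.013]
```

>>> arm_command --moves '[[[1, 0, -0.012, 0, 0, 0, 0], [1, 0, 0, 0, 0, 0, 0]]]'

```text
time_s: 9.95
ee_pos: [0.4725, -0.0532, 0.0498]
tool_rot: [0.001, 0.812, -0.584, -0.001]
contact_force: [-2.6, -1.7, -3.2]
finger_gap: 0.19
```

```bash
python3 f.py
```

```text
t 9.95 adv mm 50.51 lat 0.91 z 0.0498 push 3.04 F [-2.64 -1.72 -3.24] T [-0.235  0.733 -0.015]
```

>>> arm_command --moves '[[[1, 0, -0.012, 0, 0, 0, 0], [1, 0, 0, 0, 0, 0, 0]]]'

```text
time_s: 10.15
ee_pos: [0.4764, -0.0522, 0.0505]
tool_rot: [-0.001, 0.812, -0.584, 0.001]
contact_force: [-0.7, 0.3, 0.2]
finger_gap: 0.193
```

```bash
python3 f.py
```

```text
t 10.15 adv mm 54.55 lat 0.58 z 0.0505 push 0.58 F [-0.7   0.27  0.18] T [ 0.009 -0.025  0.01 ]
```

>>> arm_command --moves '[[[1, 0, -0.012, 0, 0, 0, 0], [1, 0, 0, 0, 0, 0, 0]]]'

```text
time_s: 10.35
ee_pos: [0.4773, -0.0518, 0.0505]
tool_rot: [-0.001, 0.812, -0.584, 0.001]
contact_force: [-0.7, -0.1, -1.5]
finger_gap: 0.194
```

```bash
python3 f.py
```

```text
t 10.35 adv mm 55.53 lat 0.68 z 0.0505 push 0.67 F [-0.69 -0.06 -1.52] T [-0.004  0.046 -0.019]
```

>>> arm_command --moves '[[[1, 0, -0.012, 0, 0, 0, 0], [1, 0, 0, 0, 0, 0, 0]]]'

```text
time_s: 10.55
ee_pos: [0.478, -0.0515, 0.0502]
tool_rot: [-0.0, 0.812, -0.584, 0.0]
contact_force: [-1.6, 0.3, -1.9]
finger_gap: 0.19
```

```bash
python3 f.py
```

```text
t 10.55 adv mm 56.26 lat 0.74 z 0.0502 push 1.45 F [-1.62  0.28 -1.93] T [-0.003 -0.005 -0.065]
```

>>> arm_command --moves '[[[1, 0, -0.006, 0, 0, 0, 0], [1, 0, 0, 0, 0, 0, 0]]]'

```text
time_s: 10.75
ee_pos: [0.4783, -0.0514, 0.0501]
tool_rot: [-0.0, 0.812, -0.584, 0.0]
contact_force: [-0.4, 0.1, -1.2]
finger_gap: 0.191
```

```bash
python3 f.py
```

```text
t 10.75 adv mm 56.62 lat 0.81 z 0.0501 push 0.35 F [-0.41  0.12 -1.22] T [0.001 0.012 0.011]
```

>>> arm_command --moves '[[[1, 0, -0.006, 0, 0, 0, 0], [1, 0, 0, 0, 0, 0, 0]]]'

```text
time_s: 10.95
ee_pos: [0.479, -0.0512, 0.0501]
tool_rot: [-0.0, 0.812, -0.584, 0.0]
contact_force: [0.3, 0.4, -1.1]
finger_gap: 0.192
```

```bash
python3 f.py
```

```text
t 10.95 adv mm 57.3 lat 0.8 z 0.0501 push -0.41 F [ 0.31  0.37 -1.06] T [-0.01   0.027  0.001]
```

>>> arm_command --moves '[[[1, 0, -0.006, 0, 0, 0, 0], [1, 0, 0, 0, 0, 0, 0]]]'

```text
time_s: 11.15
ee_pos: [0.4797, -0.0509, 0.0501]
tool_rot: [-0.0, 0.812, -0.584, 0.0]
contact_force: [-0.1, 0.3, -1.6]
finger_gap: 0.193
```

```bash
python3 f.py
```

```text
t 11.15 adv mm 58.05 lat 0.79 z 0.0501 push -0.01 F [-0.09  0.28 -1.59] T [0.005 0.006 0.04 ]
```

>>> arm_command --moves '[[[1, 0, -0.006, 0, 0, 0, 0], [1, 0, 0, 0, 0, 0, 0]]]'

```text
time_s: 11.35
ee_pos: [0.4804, -0.0507, 0.0501]
tool_rot: [-0.0, 0.812, -0.584, 0.0]
contact_force: [-0.5, -0.2, -0.4]
finger_gap: 0.194
```

```bash
python3 f.py
```

```text
t 11.35 adv mm 58.77 lat 0.78 z 0.0501 push 0.58 F [-0.55 -0.2  -0.45] T [ 0.059  0.035 -0.023]
```

>>> arm_command --moves '[[[1, 0, -0.006, 0, 0, 0, 0], [1, 0, 0, 0, 0, 0, 0]]]'

```text
time_s: 11.55
ee_pos: [0.4811, -0.0505, 0.0501]
tool_rot: [-0.0, 0.812, -0.584, 0.0]
contact_force: [0.4, -0.0, -0.9]
finger_gap: 0.19
```

```bash
python3 f.py;python3 - <<'E'
from ms import *
o,e,a,C,ok,f,l,z=meas('9')
crop(a['p'],220,150,300,210,9,'pics/s9z.png',1.2)
p,d=capture('top');crop(p,210,100,310,200,6,'pics/t9z.png',1.4)
E
```

```text
t 11.55 adv mm 59.49 lat 0.78 z 0.0501 push -0.39 F [ 0.43 -0.03 -0.94] T [ 0.042  0.017 -0.056]
t 11.55 ee [ 0.4811 -0.0505  0.0501] yaw 18.5 z [ 1.e-04 -0.e+00 -1.e+00] F [ 0.43 -0.03 -0.94] gap 0.1903
rows 2 per row shift [0.0032 0.2479 0.0018] rot [-0.0004 -0.0001  0.0002] total mm [ 0.78 59.49  0.43]
```

View pics/s9z.png

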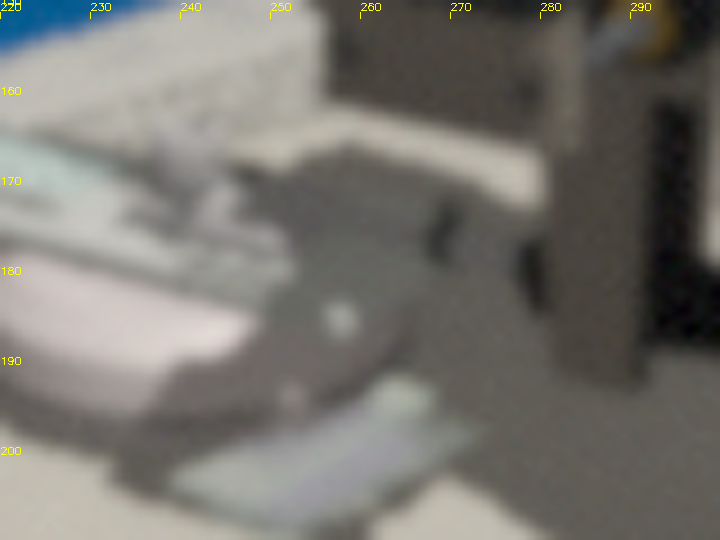

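View pics/t9z.png

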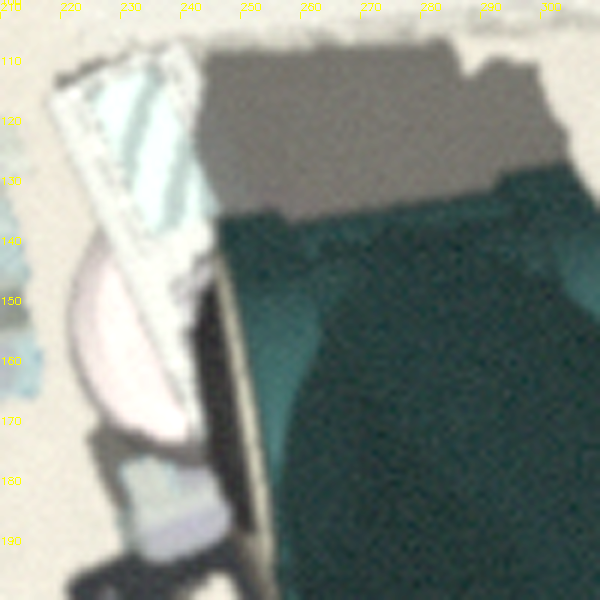

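>>> arm_command --moves '[[[1, 0, -0.005, 0, 0, 0, 0], [1, 0, 0, 0, 0, 0, 0]]]'

```text
time_s: 11.85
ee_pos: [0.4813, -0.0504, 0.0501]
tool_rot: [0.0, 0.812, -0.584, -0.0]
contact_force: [0.1, -0.7, -0.6]
finger_gap: 0.188
```

```bash
python3 f.py
```

```text
t 11.85 adv mm 59.72 lat 0.82 z 0.0501 push 0.15 F [ 0.09 -0.74 -0.65] T [-0.054  0.156 -0.03 ]
```

>>> arm_command --moves '[[[1, 0, -0.005, 0, 0, 0, 0], [1, 0, 0, 0, 0, 0, 0]]]'

```text
time_s: 12.05
ee_pos: [0.4814, -0.0504, 0.0499]
tool_rot: [0.001, 0.812, -0.584, -0.001]
contact_force: [-2.1, -0.6, -0.6]
finger_gap: 0.192
```

```bash
python3 f.py
```

```text
t 12.05 adv mm 59.81 lat 0.81 z 0.0499 push 2.2 F [-2.13 -0.57 -0.64] T [-0.133  0.445 -0.031]
```

>>> arm_command --moves '[[[1, 0, -0.005, 0, 0, 0, 0], [1, 0, 0, 0, 0, 0, 0]]]'

```text
time_s: 12.25
ee_pos: [0.4815, -0.0503, 0.0498]
tool_rot: [0.001, 0.811, -0.584, -0.001]
contact_force: [-3.8, -1.6, 0.4]
finger_gap: 0.192
```

```bash
python3 f.py
```

```text
t 12.25 adv mm 59.95 lat 0.87 z 0.0498 push 4.09 F [-3.78 -1.56  0.35] T [-0.312  0.957  0.02 ]
```

>>> arm_command --moves '[[[1, 0, -0.006, 0, 0, 0, 0], [1, 0, -0.005, 0, 0, 0, 0], [1, 0, 0, 0, 0, 0, 0]]]'

```text
time_s: 12.55
ee_pos: [0.4815, -0.0501, 0.0495]
tool_rot: [0.002, 0.811, -0.584, -0.002]
contact_force: [-7.8, -3.1, 0.4]
finger_gap: 0.192
```

```bash
python3 f.py
```

```text
t 12.55 adv mm 60.02 lat 0.99 z 0.0495 push 8.4 F [-7.8  -3.14  0.39] T [-0.517  1.362  0.016]
```

>>> arm_command --moves '[[[1, 0, -0.005, -0.002, 0, 0, 0], [1, 0, 0, 0, 0, 0, 0], [1, 0, 0, 0, 0, 0, 0], [1, 0, 0, 0, 0, 0, 0]]]'

```text
time_s: 12.95
ee_pos: [0.4816, -0.0501, 0.0496]
tool_rot: [0.002, 0.811, -0.585, -0.002]
contact_force: [-8.7, -2.3, 0.1]
finger_gap: 0.192
```

```bash
python3 f.py
```

```text
t 12.95 adv mm 60.09 lat 1.02 z 0.0496 push 8.94 F [-8.67 -2.27  0.12] T [-0.56   1.624  0.009]
```

>>> arm_command --moves '[[[1, 0, -0.001, 0, 0, 0, 0], [1, 0, 0, 0, 0, 0, 0], [1, 0, 0, 0, 0, 0, 0], [1, 0, 0, 0, 0, 0, 0], [1, 0, 0, 0, 0, 0, 0]]]'

```text
time_s: 13.45
ee_pos: [0.4816, -0.0501, 0.0496]
tool_rot: [0.002, 0.811, -0.585, -0.002]
contact_force: [-7.9, -3.0, 0.8]
finger_gap: 0.192
```

```bash
python3 f.py;python3 - <<'E'
from ms import *
o,e,a,C,ok,f,l,z=meas('10')
crop(a['p'],210,140,290,200,9,'pics/s10z.png',1.2)
E
```

```text
t 13.45 adv mm 60.08 lat 1.03 z 0.0496 push 8.5 F [-7.95 -3.03  0.83] T [-0.558  1.607 -0.012]
t 13.45 ee [ 0.4816 -0.0501  0.0496] yaw 18.46 z [-6.1e-03 -9.0e-04 -1.0e+00] F [-7.95 -3.03  0.83] gap 0.1921
rows 2 per row shift [0.0043 0.2503 0.0011] rot [ 0.0203  0.0037 -0.0022] total mm [ 1.03 60.08  0.26]
```

View pics/s10z.png

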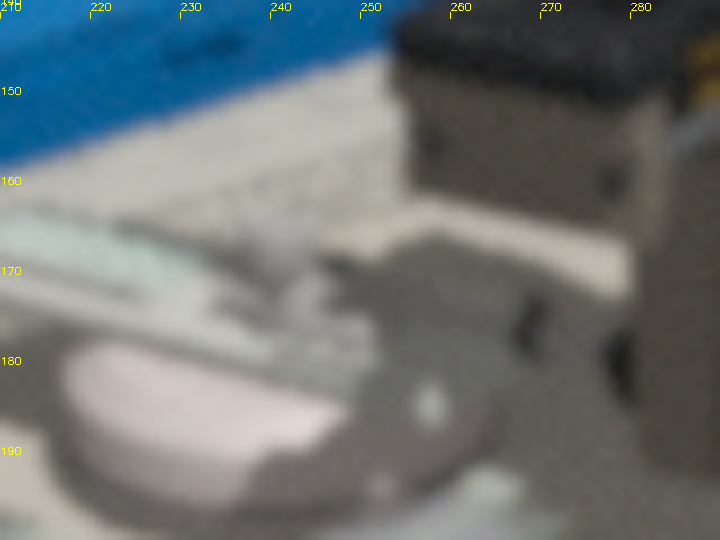

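>>> arm_command --moves '[[[1, 0, -0.005, 0, 0, 0, 0], [1, 0, 0, 0, 0, 0, 0], [1, 0, 0, 0, 0, 0, 0], [1, 0, 0, 0, 0, 0, 0], [1, 0, 0, 0, 0, 0, 0]]]'

```text
time_s: 14.0
ee_pos: [0.4816, -0.0501, 0.0495]
tool_rot: [0.003, 0.811, -0.585, -0.003]
contact_force: [-9.1, -2.6, 2.3]
finger_gap: 0.19
```

```bash
python3 f.py
```

```text
t 14.0 adv mm 60.14 lat 1.06 z 0.0495 push 9.45 F [-9.07 -2.62  2.34] T [-0.651  1.802  0.029]
```

>>> arm_command --moves '[[[1, 0, 0, 0, 0, 0, 0], [1, 0, 0, 0, 0, 0, 0], [1, 0, 0, 0, 0, 0, 0]]]'

```text
time_s: 14.3
ee_pos: [0.4816, -0.0501, 0.0495]
tool_rot: [0.003, 0.811, -0.585, -0.003]
contact_force: [-9.3, -3.8, 1.7]
finger_gap: 0.192
```

```bash
python3 f.py
```

```text
t 14.3 adv mm 60.13 lat 1.07 z 0.0495 push 10.02 F [-9.29 -3.8   1.65] T [-0.593  1.814  0.02 ]
```

>>> arm_command --moves '[[[1, 0, 0.03, -0.002, 0, 0, 0], [1, 0, 0.05, 0, 0, 0, 0], [1, 0, 0.1, 0, 0, 0, 0], [1, 0, 0.2, 0, 0, 0, 0], [1, 0, 0.2, 0, 0, 0, 0]]]'

```text
time_s: 14.8
ee_pos: [0.4187, -0.0713, 0.0508]
tool_rot: [-0.0, 0.812, -0.584, 0.001]
contact_force: [-1.0, 0.0, -1.1]
finger_gap: 0.192
```

>>> arm_command --moves '[[[1, 0, 0.04, -0.1, 0, 0, 0], [1, 0, 0, -0.25, 0, 0, 0], [1, 0, 0, -0.15, 0, 0, 0], [1, 0, 0, 0, 0, 0, 0]]]'

```text
time_s: 15.2
ee_pos: [0.4163, -0.0731, 0.1128]
tool_rot: [-0.001, 0.812, -0.584, 0.003]
contact_force: [0.3, -0.2, -1.4]
finger_gap: 0.193
```

```bash
python3 f.py;python3 - <<'E'
from ms import *
o,e,a,C,ok,f,l,z=meas('11')
crop(a['p'],210,140,310,215,8,'pics/s11z.png',1.2)
p,d=capture('top');crop(p,210,100,310,200,6,'pics/t11z.png',1.4)
m=ok&(abs(l)<.035)&(f>.03)&(f<.13)&(z>e[2]-.015)&(z<e[2]+.018)
for f0 in np.arange(.03,.125,.01):
    q=m&(f>=f0)&(f<f0+.01)
    if q.sum()>2: print('fork',round(f0,3),q.sum(),np.percentile(l[q],[0,50,100]).round(4),(np.percentile(z[q],[5,50,95])-e[2]).round(4))
E
```

```text
t 15.2 adv mm -8.71 lat -0.32 z 0.1128 push -0.24 F [ 0.33 -0.22 -1.35] T [ 0.048 -0.037  0.013]
t 15.2 ee [ 0.4163 -0.0731  0.1128] yaw 18.49 z [ 0.0063 -0.001  -1.    ] F [ 0.33 -0.22 -1.35] gap 0.1933
rows 2 per row shift [-0.0013 -0.0363  0.2631] rot [-0.0187 -0.0098 -0.0005] total mm [-0.32 -8.71 63.15]
fork 0.03 20 [-0.0011  0.0034  0.0069] [0.0022 0.0063 0.0098]
fork 0.04 26 [-0.0045  0.003   0.0076] [0.0021 0.0071 0.0099]
fork 0.05 21 [-0.0039  0.0033  0.0067] [0.0029 0.0084 0.014 ]
fork 0.06 14 [-0.0009  0.0028  0.0047] [0.0028 0.0066 0.0089]
fork 0.07 13 [-0.0014  0.0023  0.0055] [0.0044 0.0066 0.0087]
fork 0.08 25 [-0.0014  0.0046  0.0195] [-0.0019  0.0047  0.0096]
fork 0.09 37 [-0.0179  0.0084  0.0203] [-0.0018  0.0024  0.0098]
fork 0.1 21 [-0.0162  0.0168  0.0207] [-0.0021  0.001   0.0027]
fork 0.11 14 [-0.0184  0.0033  0.02  ] [-0.0019  0.0011  0.0024]
```

View pics/s11z.png

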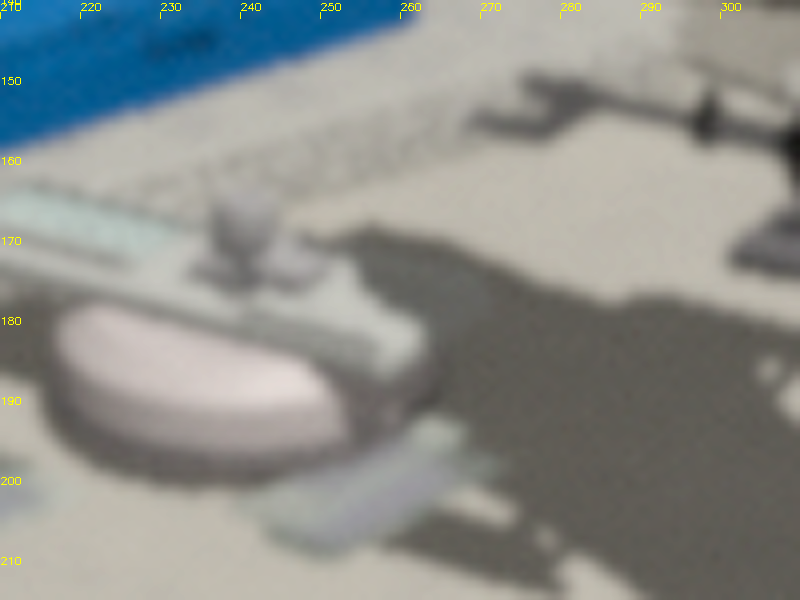

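View pics/t11z.png

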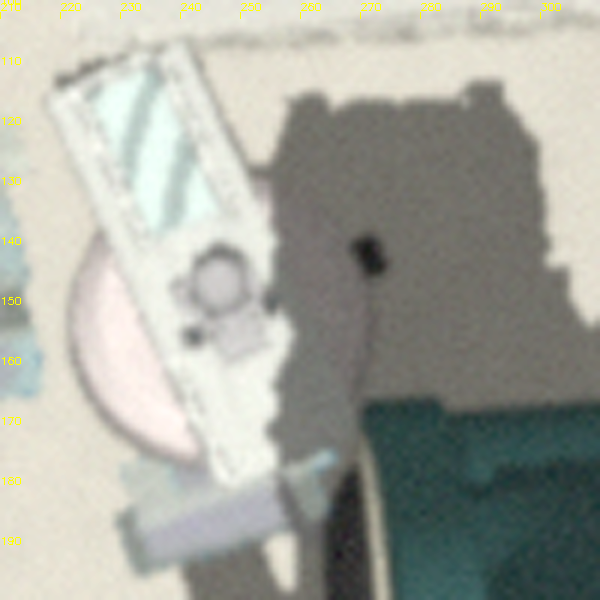

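```bash
python3 -c "
from go import *
plan((.5404,-.2327,.116),18.5)
plan((.5404,-.2327,.116),20)"
```

```text
t 15.3 ee [ 0.4145 -0.0728  0.1106] yaw 18.5 z [ 1.2e-03 -3.0e-04 -1.0e+00] F [-0.4   0.26 -1.63] gap 0.1919
rows 5 per row shift [ 0.3192 -0.1144 -0.0087] rot [-0.0014 -0.0009 -0.0001] total mm [191.54 -68.66  -5.2 ]
t 15.3 ee [ 0.4145 -0.0728  0.1106] yaw 18.5 z [ 1.2e-03 -3.0e-04 -1.0e+00] F [-0.4   0.26 -1.63] gap 0.1919
rows 5 per row shift [ 0.3192 -0.1144 -0.0087] rot [-0.0014 -0.0009 -0.035 ] total mm [191.54 -68.66  -5.2 ]
```

>>> arm_command --moves '[[[1, 0.16, -0.05, -0.04, 0, 0, 0], [1, 0.3, -0.11, 0, 0, 0, 0], [1, 0.3, -0.11, 0, 0, 0, 0], [1, 0.3, -0.11, 0, 0, 0, 0], [1, 0.3, -0.11, 0, 0, 0, 0]]]'

```text
time_s: 15.8
ee_pos: [0.522, -0.2097, 0.1135]
tool_rot: [0.0, 0.812, -0.584, -0.001]
contact_force: [1.0, 0.8, -0.3]
finger_gap: 0.192
```

>>> arm_command --moves '[[[1, 0.236, -0.082, 0, 0, 0, 0], [1, 0, 0, 0, 0, 0, -0.175], [1, 0, 0, 0, 0, 0, 0], [1, 0, 0, 0, 0, 0, 0]]]'

```text
time_s: 16.2
ee_pos: [0.5393, -0.2311, 0.1141]
tool_rot: [0.0, 0.819, -0.573, -0.001]
contact_force: [0.6, 0.0, -1.6]
finger_gap: 0.194
```

```bash
python3 -c "
from go import *
plan((.5404,-.2327,.06),20)"
```

```text
t 16.2 ee [ 0.5393 -0.2311  0.1141] yaw 20.06 z [-0.0025  0.0015 -1.    ] F [ 0.62  0.04 -1.63] gap 0.1935
rows 2 per row shift [ 0.0085 -0.0025  0.2253] rot [0.0063 0.0075 0.0034] total mm [ 2.04 -0.6  54.08]
```

>>> arm_command --moves '[[[1, 0.014, -0.003, 0.1, 0, 0, 0], [1, 0, 0, 0.2, 0, 0, 0], [1, 0, 0, 0.2, 0, 0, 0], [1, 0, 0, 0, 0, 0, 0], [1, 0, 0, 0, 0, 0, 0]]]'

```text
time_s: 16.7
ee_pos: [0.541, -0.2333, 0.055]
tool_rot: [0.0, 0.819, -0.573, -0.001]
contact_force: [0.6, -0.3, -1.1]
finger_gap: 0.193
```

```bash
python3 - <<'E'
from look import *
plan((.5404,-.2327,.0312),20)
look('12',{'scene':((280,110,380,200),8),'top':((310,90,400,200),6)},[],pts=False,gain=1.3)
E
```

```text
t 16.7 ee [ 0.541  -0.2333  0.055 ] yaw 20.05 z [-1.2e-03  6.0e-04 -1.0e+00] F [ 0.55 -0.27 -1.1 ] gap 0.1933
rows 1 per row shift [-0.0066  0.0027  0.1986] rot [0.0061 0.0062 0.0054] total mm [-0.79  0.33 23.83]
```

View pics/scene_12.png

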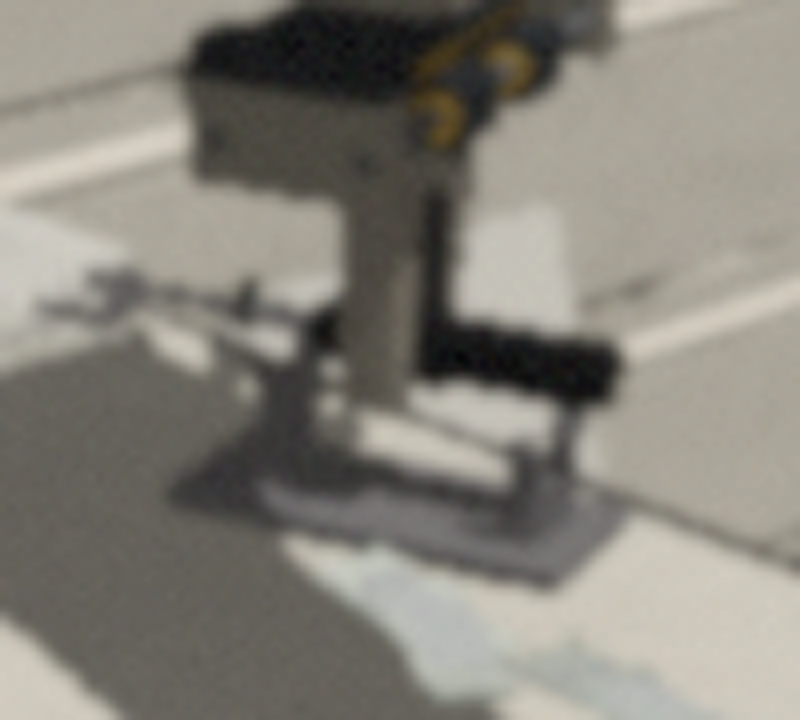

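Well aligned above both saddles. Lower on, correcting 0.6 mm back, watching the force.

>>> arm_command --moves '[[[1, -0.005, 0, 0.06, 0, 0, 0], [1, 0, 0, 0.05, 0, 0, 0], [1, 0, 0, 0, 0, 0, 0]]]'

```text
time_s: 17.1
ee_pos: [0.5406, -0.2332, 0.0415]
tool_rot: [0.0, 0.819, -0.573, -0.001]
contact_force: [0.8, 0.2, -1.2]
finger_gap: 0.193
```

```bash
python3 -c "
from go import *
plan((.5404,-.2327,.0312),20)"
```

```text
t 17.1 ee [ 0.5406 -0.2332  0.0415] yaw 20.01 z [-1.2e-03  4.0e-04 -1.0e+00] F [ 0.78  0.16 -1.15] gap 0.1935
rows 1 per row shift [-0.0047  0.      0.0861] rot [0.0068 0.005  0.0013] total mm [-0.56  0.   10.33]
```

>>> arm_command --moves '[[[1, 0, 0, 0.04, 0, 0, 0], [1, 0, 0, 0.025, 0, 0, 0], [1, 0, 0, 0, 0, 0, 0]]]'

```text
time_s: 17.4
ee_pos: [0.5409, -0.2333, 0.0339]
tool_rot: [0.0, 0.819, -0.574, -0.0]
contact_force: [-0.0, 0.6, -1.7]
finger_gap: 0.19
```

```bash
python3 -c "
from go import *
plan((.5404,-.2327,.0312),20)"
```

```text
t 17.4 ee [ 0.5409 -0.2333  0.0339] yaw 20.01 z [-8.e-04  3.e-04 -1.e+00] F [-0.01  0.65 -1.68] gap 0.19
rows 1 per row shift [-0.0061  0.0019  0.0221] rot [0.0046 0.0036 0.0012] total mm [-0.74  0.22  2.66]
```

>>> arm_command --moves '[[[1, 0, 0, 0.012, 0, 0, 0], [1, 0, 0, 0.008, 0, 0, 0], [1, 0, 0, 0, 0, 0, 0], [1, 0, 0, 0, 0, 0, 0]]]'

```text
time_s: 17.8
ee_pos: [0.5412, -0.2335, 0.0321]
tool_rot: [0.0, 0.819, -0.574, 0.0]
contact_force: [0.6, 0.2, -1.0]
finger_gap: 0.189
```

```bash
python3 -c "
from go import *
plan((.5404,-.2327,.0312),20)"
```

```text
t 17.8 ee [ 0.5412 -0.2335  0.0321] yaw 20.01 z [ 1.e-04 -1.e-04 -1.e+00] F [ 0.61  0.25 -0.97] gap 0.1886
rows 1 per row shift [-0.0083  0.0042  0.0072] rot [-0.0001 -0.0008  0.0011] total mm [-1.    0.51  0.86]
```

>>> arm_command --moves '[[[1, 0, 0, 0.008, 0, 0, 0], [1, 0, 0, 0, 0, 0, 0], [1, 0, 0, 0, 0, 0, 0]]]'

```text
time_s: 18.1
ee_pos: [0.5413, -0.2335, 0.0311]
tool_rot: [-0.0, 0.819, -0.574, 0.0]
contact_force: [0.6, -0.8, -1.7]
finger_gap: 0.196
```

```bash
python3 -c "
from go import *
plan((.5404,-.2327,.0312),20)"
```

```text
t 18.1 ee [ 0.5413 -0.2335  0.0311] yaw 20.01 z [ 2.e-04 -1.e-04 -1.e+00] F [ 0.61 -0.81 -1.69] gap 0.196
rows 1 per row shift [-0.0087  0.0046 -0.0006] rot [-0.0009 -0.0012  0.001 ] total mm [-1.04  0.56 -0.08]
```

>>> arm_command --moves '[[[1, 0, 0, 0.006, 0, 0, 0], [1, 0, 0, 0, 0, 0, 0], [1, 0, 0, 0, 0, 0, 0]]]'

```text
time_s: 18.4
ee_pos: [0.5413, -0.2335, 0.031]
tool_rot: [0.0, 0.819, -0.574, 0.0]
contact_force: [-1.9, 0.4, 5.8]
finger_gap: 0.191
```

```bash
python3 -c "
from go import *
plan((.5404,-.2327,.0312),20)"
```

```text
t 18.4 ee [ 0.5413 -0.2335  0.031 ] yaw 20.01 z [ 2.e-04 -2.e-04 -1.e+00] F [-1.86  0.38  5.8 ] gap 0.1913
rows 1 per row shift [-0.0087  0.0049 -0.0019] rot [-0.0007 -0.0015  0.001 ] total mm [-1.05  0.59 -0.23]
```

>>> arm_command --moves '[[[1, 0, 0, 0.006, 0, 0, 0], [1, 0, 0, 0, 0, 0, 0], [1, 0, 0, 0, 0, 0, 0]]]'

```text
time_s: 18.7
ee_pos: [0.5414, -0.2335, 0.031]
tool_rot: [0.0, 0.819, -0.573, 0.0]
contact_force: [-4.3, 0.4, 11.8]
finger_gap: 0.194
```

```bash
python3 - <<'E'
from look import *
plan((.5404,-.2327,.0312),20)
look('13',{'scene':((280,110,380,200),8)},[],pts=False,gain=1.3)
E
```

```text
t 18.7 ee [ 0.5414 -0.2335  0.031 ] yaw 20.01 z [ 2.e-04 -3.e-04 -1.e+00] F [-4.27  0.41 11.83] gap 0.194
rows 1 per row shift [-0.0088  0.0054 -0.0021] rot [-0.0006 -0.0024  0.0012] total mm [-1.05  0.65 -0.25]
```

View pics/scene_13.png

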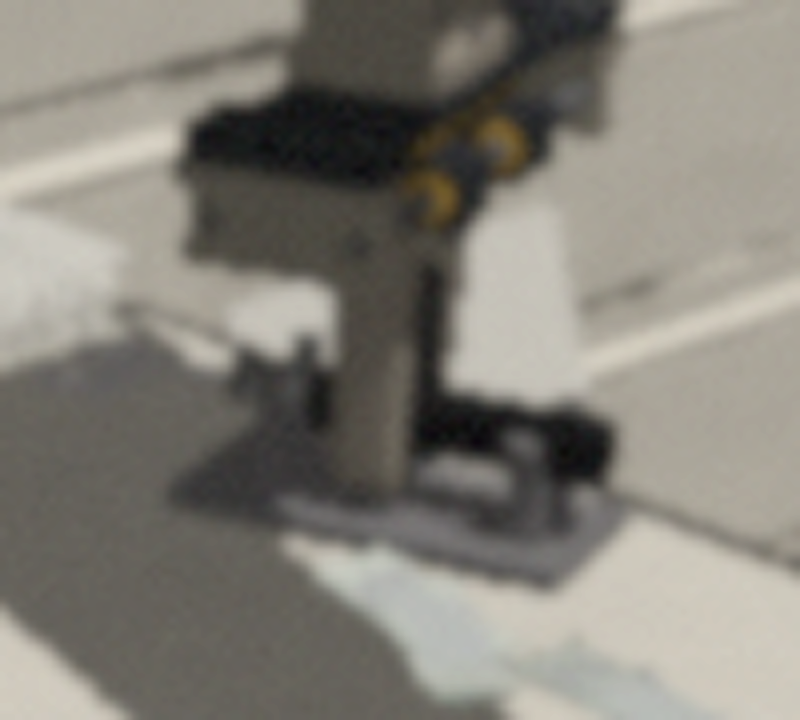

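>>> arm_command --moves '[[[1, 0, 0, -0.009, 0, 0, 0], [1, 0, 0, 0, 0, 0, 0], [0.3, 0, 0, 0, 0, 0, 0], [0, 0, 0, 0, 0, 0, 0], [0, 0, 0, 0, 0, 0, 0]]]'

```text
time_s: 19.25
ee_pos: [0.5411, -0.2334, 0.0304]
tool_rot: [0.0, 0.819, -0.574, -0.0]
contact_force: [-0.4, -0.3, -0.1]
finger_gap: 0.431
```

>>> arm_command --moves '[[[0, 0, 0, 0, 0, 0, 0], [0, 0, 0, 0, 0, 0, 0], [0, 0, 0, 0, 0, 0, 0]]]'

```text
time_s: 19.55
ee_pos: [0.5412, -0.2334, 0.0306]
tool_rot: [0.0, 0.819, -0.574, -0.0]
contact_force: [0.3, -0.4, -0.0]
finger_gap: 0.498
```

>>> arm_command --moves '[[[0, 0, 0, -0.1, 0, 0, 0], [0, 0, 0, -0.3, 0, 0, 0], [0, 0, 0, -0.4, 0, 0, 0], [0, 0, 0, -0.4, 0, 0, 0], [0, 0, 0, 0, 0, 0, 0]]]'

```text
time_s: 20.05
ee_pos: [0.5455, -0.2349, 0.1828]
tool_rot: [-0.002, 0.819, -0.574, 0.007]
contact_force: [0.0, -1.6, 0.1]
finger_gap: 0.504
```

>>> arm_command --moves '[[[0, 0.3, 0.2, 0, 0, 0, 0], [0, 0.3, 0.2, 0, 0, 0, 0], [0, 0.3, 0.2, 0, 0, 0, 0], [0, 0.3, 0.2, 0, 0, 0, 0], [0, 0, 0, 0, 0, 0, 0]]]'

```text
time_s: 20.55
ee_pos: [0.4962, -0.4092, 0.1747]
tool_rot: [0.002, 0.816, -0.578, 0.001]
contact_force: [-1.3, -1.1, 0.1]
finger_gap: 0.499
```

```bash
python3 - <<'E'
from look import *
plan((.5404,-.2327,.0312),20)
w=np.radians(20);s=np.radians(18.5)
P=tool3(.5425,-.2327,w,.112)
look('14',{'scene':((210,130,390,230),4),'top':((190,90,390,230),4)},[],pts=False,gain=1.3)
a=np.load('top_14.npz');b=np.load('scene_14.npz')
crop(a['p'],205,100,285,200,6,'pics/t14.png',1.3)
crop(a['p'],310,100,390,200,6,'pics/t14b.png',1.5)
for n in('top0','top_14','scene0','scene_14'):
    t=np.load(n+'.npz');C=cloud(n[:3] if n[0]=='t' else 'scene',t['d']);L=tgt(w).inv().apply(C.reshape(-1,3)-np.array([.5404,-.2327,.0312])).reshape(C.shape)
    f,l,z=-L[...,1],-L[...,0],C[...,2]
    m=(t['d']>0)&(abs(l)<.012)&(f>-.1)&(f<.14)&(z>.036)&(z<.06);q=m&(f<-.055)
    m2=(t['d']>0)&(abs(l)<.025)&(f>.085)&(f<.14)&(z>.02)&(z<.05)
    print(n,'rear',np.percentile(f[m],[0,1,99,100]).round(4),'z',np.percentile(z[m&(f<0)],[50,90]).round(4),'lat',l[m&(f<0)].mean().round(4),'fork',m2.sum(),f[m2].max() if m2.sum() else None,np.median(l[m2]),np.median(z[m2]))
E
```

```text
t 20.55 ee [ 0.4962 -0.4092  0.1747] yaw 19.43 z [-0.0017 -0.0042 -1.    ] F [-1.3  -1.12  0.05] gap 0.4993
rows 6 per row shift [-0.2115 -0.1401  0.1982] rot [ 0.0034 -0.0038 -0.011 ] total mm [-152.25 -100.87  142.7 ]
top0 rear [-0.0686 -0.0677  0.0931  0.0959] z [0.0453 0.0476] lat -0.0004 fork 119 0.11514977631262839 -0.0003036345079661185 0.03235181474744743
top_14 rear [-0.0679 -0.0666  0.0947  0.1031] z [0.0452 0.048 ] lat 0.0013 fork 121 0.11606790361153999 0.0021493325818775118 0.033173474403678335
scene0 rear [-0.0694 -0.0686  0.0919  0.0951] z [0.0436 0.0462] lat 0.0029 fork 60 0.11511472406211756 0.005108830510105163 0.032035079693055184
scene_14 rear [-0.0688 -0.0681  0.0943  0.0974] z [0.0441 0.0464] lat 0.0046 fork 66 0.11667582613822905 0.005944392156001942 0.032024079251963045
```

View pics/scene_14.png

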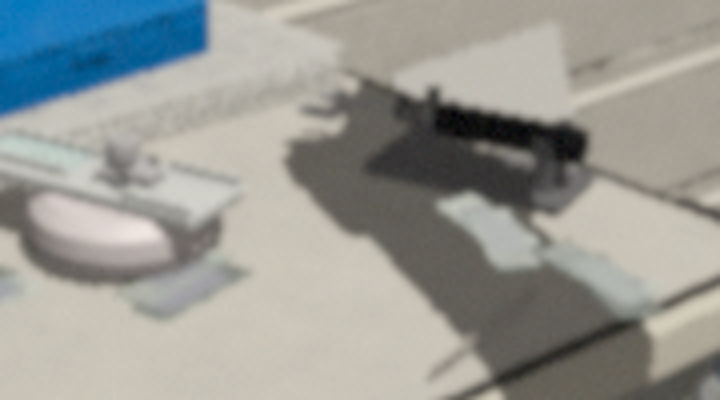

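View pics/t14.png

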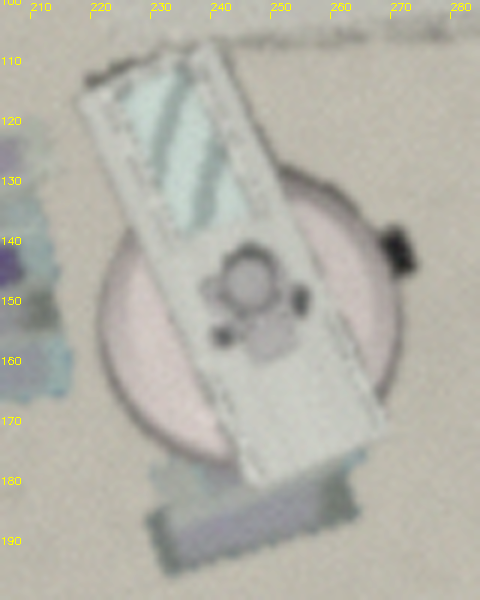

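View pics/t14b.png

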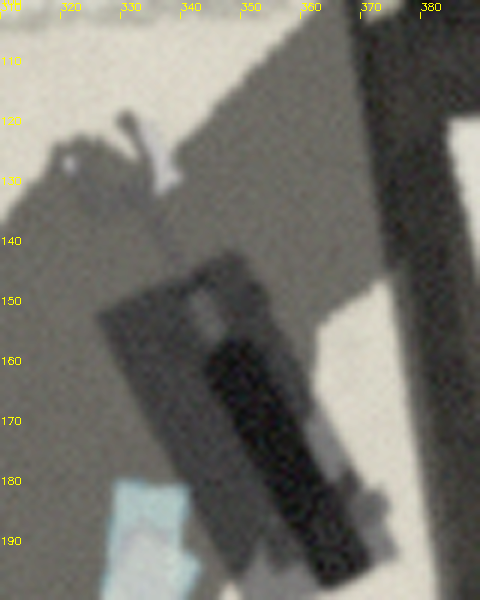

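```bash
python3 - <<'E'
from ov import *
d=np.array([np.cos(np.radians(18.5)),np.sin(np.radians(18.5))])
print(atz('top',[(248.5,153.1)],.052)[0,:2]+.0127*d, atz('top',[(250.8,159.2)],.052)[0,:2]+.024*d, atz('top',[(246.5,147.2)],.067)[0,:2])
a=np.load('top_14.npz')
overlay('top',a['p'],(225,130,275,180),12,'pics/o9.png',spin(.600,-.0095,np.radians(18))+clip(.600,-.0095,np.radians(18)),1.2)
t0=np.load('top0.npz')['p'].astype(int);df=abs(a['p'].astype(int)-t0).sum(2)
for nm,b in dict(tube=(130,115,180,175),bottle=(105,190,130,220),eraser=(170,235,205,265),forceps=(262,220,325,258)).items():
    q=df[b[1]:b[3],b[0]:b[2]];print(nm,q.mean(),(q>60).sum())
E
```

```text
[ 0.60307151 -0.00954981] [ 0.59993903 -0.00955415] [ 0.59982244 -0.01031667]
tube 8.348333333333333 0
bottle 8.706666666666667 0
eraser 8.41904761904762 0
forceps 62.93776106934002 771
```

View pics/o9.png

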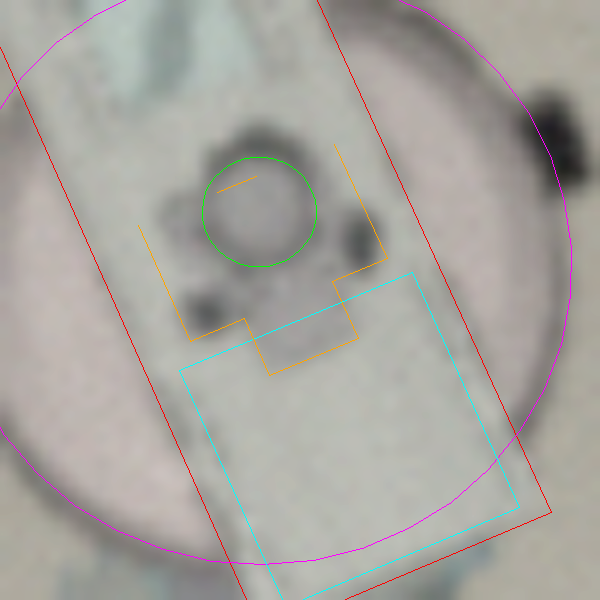

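```bash
python3 -c "
from workcell import finish_job
print(finish_job())"
```

```text
the job is handed in; nothing more can be done
None
```

I locked the slide carrier: the clip is snapped onto the spindle and pressed home, and the fork tool is back in its rest. I handed the job in at about 21 s; no verdict was reported.

**Clip:** The push peaked at about 7.5 N, fell away as the lips passed, then met a hard stop about 14 mm later. I held it there at 8.5 to 9 N for about 0.9 s, then at 9.5 to 10 N for about 0.8 s.

**Last checks:**
- **Clip position:** From the last top picture, the tail's end puts the clip within about 1 mm of the spindle axis. The dark shoulder marks put it about 3 mm off; I judged them the less reliable feature and relied on the tail and the felt hard stop. I could not measure the jaw angles directly.
- **Fork tool:** It lies in both saddles at its original height and within 2 mm of where it lay, both lengthways and sideways. The gripper is open and clear of it.
- **Bystanders:** The card tube, bottle and eraser show no change in the pictures. The forceps' patch differed, which I put down to the arm's shadow, since the scene camera shows their end at the same place.
- **Force on the spinner:** While pressing, the vertical reading rose by 2 to 4 N, so the fork probably leaned lightly on the channel floor. That is well under the 20 N limit.

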